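Lay the implant caddy down and lock it in its basket with the hold-down rod

ROBOT

A 6-joint arm with a two-finger parallel gripper is mounted at the origin on the work surface. World frame = base frame: x ahead of the robot, y to its left, z up, the work surface at z = 0. Lengths are in m, angles in degrees, forces in N, time in s.
With the tool pointing down it reaches from about 0.35 to 0.875 m from the base axis. Payload 4.2 kg.
Tool frame: the origin (TCP) lies midway between the tips of the shut fingers; the grasp point (between the pads) lies 19 mm behind it; x points along the fingers, y is the direction in which the jaws open and shut, and the axes are right-handed (so a half turn about x gives the same grasp; the last joint's range is limited). The gripper opens to 87 mm and grips with 3 to 60 N. Pads are 19 mm wide; open, the fingers measure 117 mm over their backs; the gripper's body (75 mm by 190 mm) begins 51 mm behind the grasp point.
Start: joints at [80.821, 22.042, 0.453, 0, -68.411, -14.817], TCP at [0.254, 0.571, 0.223] pointing down, gripper open.
Joint ranges: [-179.83, 179.83], [-69.29, 118.12], [-61.27, 80.66], [-181.25, 117.63], [-171.15, -9.14], [-177.46, 177.46]. Speed limits (degrees/s): [159.86, 159.86, 180, 180, 180, 180].

INTERFACE

Orientations are given as a 3x3 rotation matrix whose columns are the frame's x, y, z axes.
In Python, from station import r gives the robot as it stands.
- The arm moves only by the tool play_rows, never from a script. Its argument "plan" is a list that holds one entry, the list of rows, each a list of 6 numbers: the shift along the tool's x, y, z in cm, then the turn, a rotation vector about the tool's x, y, z in units of 10 degrees (1.0 is 10 degrees). A call has 1 to 5 rows; each row is the pose to reach, as a shift and turn from the pose commanded when the call began, along the tool's axes at that moment; what a row does not reach only later rows make up. A row lasts 1/8 s, in which the tool goes at most 62.5 mm and 10.7 degrees, less where a joint would pass 70% of its speed; a pose out of reach is approached as far as the arm can. A call with a gripper value outside its range is refused whole. "hand" is the opening, from 0 (shut) to 1 (fully open), set as the call begins (left out, the last holds). The fingers move at their own pace and stop on an object; the grip force is fixed at half the most. Time passes only in rows, so rows that repeat a pose let the fingers close. It gives the time, the measured TCP pose, the force and the opening at its end, in the units of the state.
- r.sense(): the state, without advancing time (a new reading comes with each control period).
- r.capture(name): name is "side" or "top" or "wrist"; returns (picture, depth): 480x640x3 uint8, blue, green, red; 480x640 float32, m along the optical axis (not along the pixel's ray), 0 where there is no reading.
- r.get_calibration(name): a dict with "vfov" (degrees; the focal length in pixels is half the picture's height over the tangent of half this angle, whatever the lens; pixels are square), "cx", "cy" (the principal point, pixels), "rvec" (rotation vector, rad) and "tvec" (3), from world to camera coordinates, as OpenCV has them. Camera axes: x right, y down, z forward; pixel columns grow to the right and rows downward; lengths in m; the calibration is good to about 2 mm. A picture is of the moment at which its call begins: read the wrist's pose just before it. get_calibration takes no time and is no camera call; for the wrist camera it gives the pose at the moment of the call.
- r.finish_job(): hands the job in, once; it reports no verdict.
The state is a dict: "time_s": time; "joints": joint angles; "joint_velocities": joint speeds; "effort": joint torques, N m; "tcp_pos": TCP position; "ee_rot": TCP orientation; "wrist_force": force on the tool from outside, world axes, zero at the start; "moment": the same for the moment, N m; "gripper_width": opening from 0.0 (shut) to 1.0 (fully open).
Only numpy, scipy, OpenCV 4.12 (cv2) and the standard library are available. Lean on these libraries where they do the work, as an engineer would, in place of code of your own. Each camera call takes 0.05 s, during which the arm holds its last target.

TASK

The implant caddy has been left standing on end in the wire-handled instrument basket. Tip it over so that it lies flat in the basket with its perforated lid up, then take the long square-headed hold-down rod from the holder, thread it through both eyelets of the basket over the caddy and push it fully home, its head against the eyelet. Leave the other rods and everything else on the table where they are.

Things in the scene. Friction and masses are not known exactly. Their poses are not given: they have to be found in the camera images.
- basket: Fixed perforated steel basket, 206 mm along its x, 131 mm along its y, walls 44 mm high, 3 mm thick; on the left or right half of the table. Origin: centre of its underside, z up. Inner floor (black mat, 200 x 125 mm) at z = 5 mm. On the rim of each long side, at x = 0, is a round eyelet, hole along y; a rod can enter from either side. Wire handles stick out 23 mm past its short ends, below 41 mm.
- eye_left (a point): Centre of the eyelet on the basket's +y side: local (0, 64, 57) mm. The eyelet is a ring of 6 mm round wire with a 15 mm hole; its top is 14 mm above this point.
- eye_right (a point): Centre of the identical eyelet on the basket's -y side: local (0, -64, 57) mm.
- caddy_center (a point): Centre of the caddy, a closed aluminium case 40 x 85 x 110 mm, 0.3 to 0.6 kg. It starts on end near the basket's -x end, parallel to it. Axes: z along its 110 mm (up at the start), y its 85 mm width, x its 40 mm thickness, out of the plain base with four feet, towards basket +x; the perforated lid is the -x face. Pushed near its top along basket +x it tips onto its base, top then 45 mm high.
- rod_mid (a point): Middle of the shaft of the hold-down rod, on its axis: straight round steel shaft, 10 mm in diameter, 190 mm long, a 22 x 22 mm square head 8 mm thick at one end and an 8 mm tapered nose at the other; 0.15 kg. Own x axis runs along the rod from head to nose. It starts level in one of the holder's three notches, axis 30 mm above the table.
- rod_neck (a point): Point on the rod's axis where the shaft meets the head (95 mm behind the middle); the head reaches 8 mm further back. Home, this point lies 3 mm outside the centre of the eyelet.
- rod_tip (a point): The nose end of the rod, on its axis (95 mm ahead of the middle).
- holder: Fixed rod holder on the other half of the table: base plate 120 x 164 x 3 mm, two black notched combs across it, 10 mm thick, at its x = -40 and +50 mm, tops at 35 mm. Three rods lie in it along its x, 60 mm apart, heads at its -x end (towards the robot), axes 30 mm high, in any order. Origin: centre underneath; the rods' middles are at x = 0, y = -60, 0, 60 mm.
- short_rod: Not to be moved: rod like the hold-down rod but with a shaft of only 130 mm, in the holder. Origin: middle of the shaft, on its axis.
- depth_gauge: Not to be moved: 180 mm rod with a round head (24 mm) and a 21 mm collar round the middle of its shaft, in the holder. Origin: middle of the shaft, on its axis.
- driver: Not to be moved: screwdriver, 200 mm long, lying on the middle of the table roughly along x, under 35 mm high.
- mallet: Not to be moved: mallet, 240 mm long, lying roughly along x at one side of the work area.
- gallipot: Not to be moved: small steel bowl, 70 mm across, 35 mm high, in the middle near the robot. Origin: centre of its underside.
- dish: Not to be moved: steel bowl, 130 mm across, 45 mm high, at the side of the work area. Origin: centre of its underside.
- flask: Not to be moved: standing white plastic flask, 64 mm across, 160 mm tall, on the middle of the table, beyond the basket and the holder. Origin: centre of its underside.
Mind the look-alikes: they are no part of the job. Leave any orange or purple look-alike of the part that bears rod_mid alone.

How it is judged (in metres and radians):
On the way, in this order (a step that is already met when the one before it is completed fails the run):
1. the caddy lies flat on the basket floor, lid up, under the line of the eyelets (angle between caddy_center's own x axis and vertical above 3.04 rad and z of caddy_center in the frame of basket below 0.032 m and x of caddy_center in the frame of basket between -0.045 and 0.05 m and y of caddy_center in the frame of basket between -0.03 and 0.03 m), for 0.2 s.
2. with the caddy still so, the rod lies through both eyelets with its head home against one of them (all of step 1 and angle between the x axis of rod_mid and the y axis of basket, either way round below 0.07 rad and (distance between rod_neck and eye_left below 0.012 m or distance between rod_neck and eye_right below 0.012 m) and horizontal distance between rod_mid and basket below 0.045 m), for 0.2 s.
At the end, for the whole second after the job is handed in: The caddy lies flat (within 6 degrees) on the basket floor, lid up, its centre within about 45 mm of the rod line; the hold-down rod lies through both eyelets, its neck within 12 mm of the centre of the eyelet at its head (3 mm is fully home) (all of step 2); the robot touches nothing.
It fails at once if another rod in the holder (short rod or depth gauge) is moved more than 30 mm (distance of any of short_rod, depth_gauge from where it was at the start of the episode above 0.03 m).
It fails at once if the screwdriver, mallet, a bowl or the flask is moved more than 30 mm (distance of any of driver, mallet, gallipot, dish, flask from where it was at the start of the episode above 0.03 m).
It also fails if it takes over 67 s, if anything falls off the work surface, if the arm or the gripper's body presses on something with over 40 N, if the wrist force passes 120 N, or if a joint passes its speed limit or range.

## Working session

There is one attempt and no reset: what is moved stays moved. The work goes in short steps, Python scripts to look and compute and a tool call to move; the robot and the scene stay as the last step left them, time stands still between calls to the robot, and variables do not carry over. Pictures are saved under pics/ and viewed, and the job is handed in when it is done.

Besides the shell and the picture viewer there is one more tool, called after ">>>" as name([rows], argument=value, ...), one row to a line, values as JSON. play_rows: Moves the arm, as the interface text tells. Its arguments: {"type":"object","properties":{"plan":{"type":"array","items":{"type":"array","items":{"type":"array","items":{"type":"number"}}}},"hand":{"type":"number"}},"required":["plan"]}

```bash
ls; mkdir -p pics; cat > h.py <<'E'
import numpy as np, cv2
from station import r
def cal(n):
    c=r.get_calibration(n); f=240/np.tan(np.radians(c['vfov'])/2)
    R=cv2.Rodrigues(np.array(c['rvec'],float))[0]; t=np.array(c['tvec'],float).ravel()
    return f,c['cx'],c['cy'],R,t,c
def ray(C,u,v):
    f,cx,cy,R,t,_=C
    d=R.T@np.array([(u-cx)/f,(v-cy)/f,1.]); return -R.T@t,d
def onz(C,u,v,z):
    o,d=ray(C,u,v); return o+d*(z-o[2])/d[2]
def proj(C,p):
    f,cx,cy,R,t,_=C
    q=R@np.array(p,float)+t; return np.array([f*q[0]/q[2]+cx,f*q[1]/q[2]+cy])
def cloud(C,D):
    f,cx,cy,R,t,_=C
    v,u=np.mgrid[0:480,0:640]
    P=np.stack([(u-cx)/f*D,(v-cy)/f*D,D],-1)
    W=(P-t)@R; W[D==0]=np.nan; return W
E
python3 - <<'E'
from h import *
print(r.sense())
for n in ['top','side','wrist']:
    C=cal(n)
    im,D=r.capture(n); cv2.imwrite(f'pics/{n}0.png',im); np.save(f'{n}0.npy',D)
    print(n,C[5], -C[3].T@C[4])
E
```

```text
pics
{'time_s': 0.0, 'joints': array([ 8.08231919e+01,  2.20896431e+01,  3.79515733e-01, -3.01042332e-02,
       -6.84115468e+01, -1.48173582e+01]), 'joint_velocities': array([ 0.0058094 ,  0.02544564, -0.01843546,  0.07102097,  0.04633595,
       -0.06824653]), 'effort': array([ 2.79988171e-04, -3.90670180e+01,  1.87405390e+01,  4.21982870e+00,
        1.10176616e-02, -1.92854604e-04]), 'tcp_pos': array([0.25387526, 0.57044593, 0.2214667 ]), 'ee_rot': array([[-8.20976823e-04, -4.06819814e-01, -9.13508054e-01],
       [-2.01846988e-03, -9.13505827e-01,  4.06820637e-01],
       [-9.99997626e-01,  2.17787881e-03, -7.11864319e-05]]), 'wrist_force': array([-0.33087947, -0.22041669,  0.60259264]), 'moment': array([ 0.00032817, -0.01868427, -0.00640338]), 'gripper_width': 0.9975709650151777}
top {'vfov': 50.50064021027247, 'cx': 318.80915443978915, 'cy': 239.8959457090414, 'rvec': array([ 2.12672999, -2.13824871,  0.16437757]), 'tvec': array([0.00842174, 0.5453063 , 1.12738162])} [ 0.35545571 -0.00440623  1.20085429]
side {'vfov': 42.77123363853105, 'cx': 326.54525401006447, 'cy': 239.21333009121898, 'rvec': array([ 0.68048909, -2.47053366,  1.30216858]), 'tvec': array([0.4805157 , 0.22324532, 1.24672562])} [-0.07247972  1.01661304  0.89235822]
wrist {'vfov': 62.37760767041153, 'cx': 322.56023540879653, 'cy': 243.63977750366524, 'rvec': array([-1.6180073 ,  2.49298864,  0.34364974]), 'tvec': array([ 0.62472802, -0.03231392,  0.38933065])} [0.32244296 0.54058334 0.38302458]
```

View pics/top0.png

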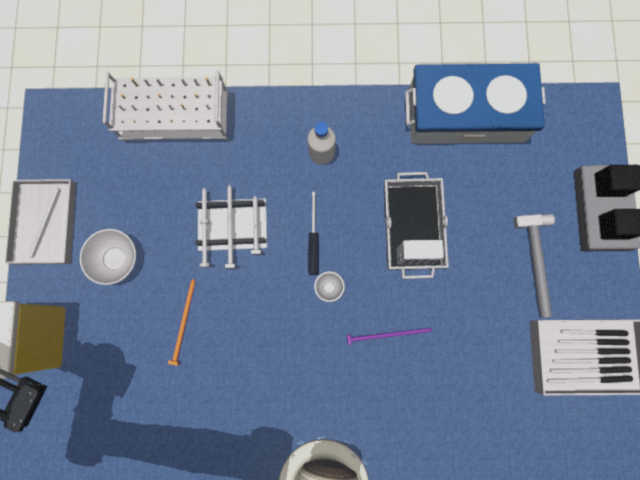

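View pics/side0.png

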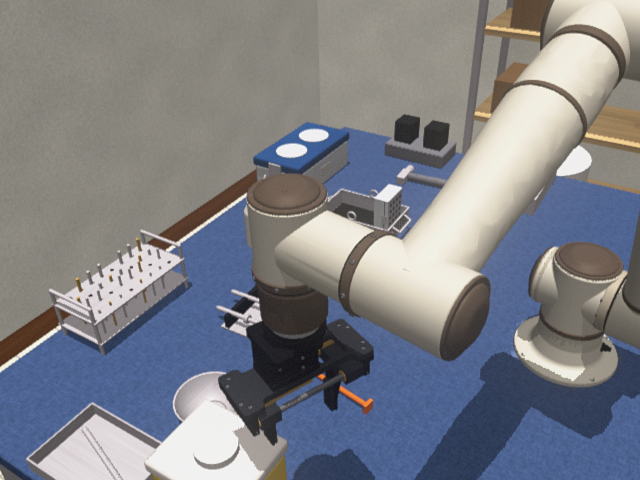

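View pics/wrist0.png

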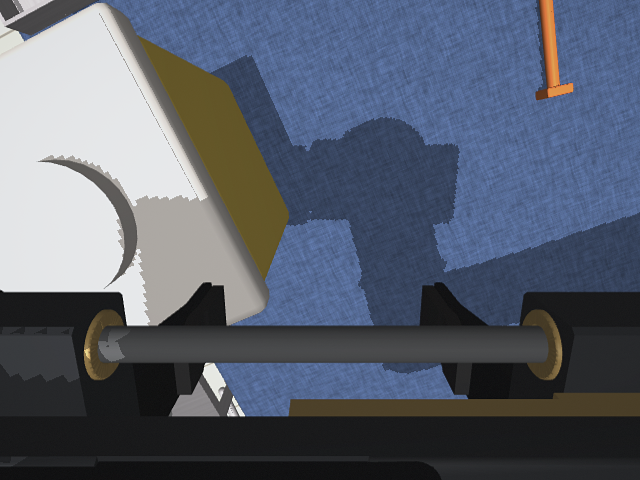

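The top view shows the basket at about (416,224) with the caddy at (420,252), and the holder at (231,225). The rod at column 205 has a collar, so it is the gauge. Column 230 looks like the long rod and column 256 the short one. The orange and purple rods are decoys. I'll zoom in and measure.

```bash
python3 - <<'E'
from h import *
im=cv2.imread('pics/top0.png')
a=cv2.resize(im[165:285,180:280],None,fx=4,fy=4,interpolation=cv2.INTER_CUBIC)
b=cv2.resize(im[165:285,370:470],None,fx=4,fy=4,interpolation=cv2.INTER_CUBIC)
cv2.imwrite('pics/z0.png',np.hstack([a,b]))
D=np.load('top0.npy');C=cal('top');W=cloud(C,D)
# heights
def blob(x0,x1,y0,y1,z0,z1):
    w=W[y0:y1,x0:x1].reshape(-1,3); return w[(w[:,2]>z0)&(w[:,2]<z1)]
for nm,a in dict(basket_rim=(375,455,165,285,.038,.048),cad_top=(375,460,200,285,.1,.14),eyes=(375,460,200,240,.055,.09),
   rods=(190,275,180,275,.033,.05)).items():
    p=blob(*a); print(nm,len(p))
    if len(p)>4:
        print(p.mean(0),cv2.minAreaRect((p[:,:2]*1000).astype(np.float32)), np.percentile(p[:,2],[5,50,95]))
np.set_printoptions(precision=3,suppress=True)
for (u,v) in [(205,205),(205,262),(230,190),(230,265),(256,200),(256,250),(388,221),(446,221),(420,248),(330,286),(313,250),(313,200),(322,150)]: print(u,v,W[v,u])
E
```

```text
basket_rim 632
[ 0.58552824 -0.2219395   0.04457815] ((585.2847900390625, -217.8001708984375), (227.75181579589844, 136.21339416503906), 1.4170047044754028) [0.03967558 0.04508628 0.04757067]
cad_top 776
[ 0.51210636 -0.21700064  0.1150641 ] ((512.6569213867188, -218.41213989257812), (40.801639556884766, 85.35283660888672), 0.4632332921028137) [0.11013595 0.11548765 0.11879579]
eyes 66
[ 0.58402335 -0.21334704  0.06764315] ((584.80908203125, -217.29248046875), (25.596206665039062, 133.0673065185547), 0.840904712677002) [0.060719   0.06852624 0.07283602]
rods 1123
[0.57929796 0.21879918 0.03622555] ((583.3262329101562, 215.60885620117188), (197.8062286376953, 158.50083923339844), 2.1920435428619385) [0.03327982 0.03571741 0.0411823 ]
205 205 [0.631 0.272 0.04 ]
205 262 [0.497 0.268 0.036]
230 190 [0.667 0.214 0.039]
230 265 [0.489 0.21  0.042]
256 200 [0.644 0.154 0.03 ]
256 250 [0.522 0.15  0.046]
388 221 [ 0.584 -0.152  0.068]
446 221 [ 0.582 -0.282  0.073]
420 248 [ 0.515 -0.213  0.116]
330 286 [ 0.442 -0.02   0.005]
313 250 [0.525 0.019 0.024]
313 200 [0.647 0.019 0.014]
322 150 [ 0.741 -0.003  0.103]
```

View pics/z0.png

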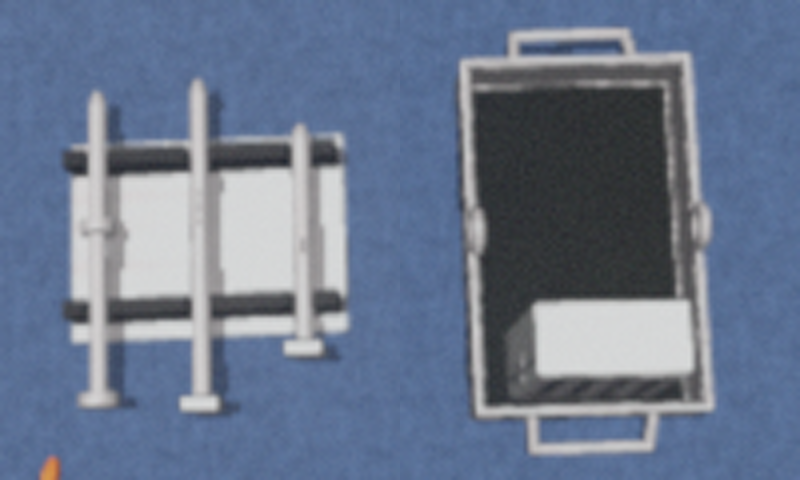

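```bash
python3 - <<'E'
from h import *
np.set_printoptions(precision=4,suppress=True)
D=np.load('top0.npy');C=cal('top');W=cloud(C,D)
P=W[165:285,375:460].reshape(-1,3)
rim=P[(P[:,2]>.041)&(P[:,2]<.049)]
# long side lines
for s,(a,b) in dict(left=(-.165,-.140),right=(-.295,-.27)).items():
    q=rim[(rim[:,1]>a)&(rim[:,1]<b)&(rim[:,0]>.54)&(rim[:,0]<.67)]
    k=np.polyfit(q[:,0],q[:,1],1); print(s,len(q),k,np.degrees(np.arctan(k[0])),'y at .585',np.polyval(k,.585))
for s,(a,b) in dict(far=(.67,.705),near=(.47,.49)).items():
    q=rim[(rim[:,0]>a)&(rim[:,0]<b)&(abs(rim[:,1]+.217)<.06)]
    if len(q)>5: k=np.polyfit(q[:,1],q[:,0],1); print(s,len(q),k,'x at -.217',np.polyval(k,-.217))
e=P[(P[:,2]>.057)&(P[:,2]<.08)&(P[:,0]>.56)]
for a,b in((-.3,-.26),(-.18,-.13)):
    q=e[(e[:,1]>a)&(e[:,1]<b)]; print('eye',len(q),q.mean(0),q.min(0),q.max(0))
# rods
P=W[175:275,190:275].reshape(-1,3); P=P[(P[:,2]>.027)&(P[:,2]<.05)]
for y in (.15,.212,.27):
    q=P[abs(P[:,1]-y)<.02]; q=q[q[:,2]>.033]
    mid=q[(q[:,0]>.52)&(q[:,0]<.66)&(abs(q[:,1]-np.median(q[:,1]))<.006)]
    k=np.polyfit(mid[:,0],mid[:,1],1); print('rod',y,len(q),'x',q[:,0].min(),q[:,0].max(),k,np.polyval(k,.5),np.polyval(k,.585), np.median(mid[:,2]))
for n,(u0,u1,v0,v1) in dict(driver=(300,325,185,280),mallet=(510,560,205,320)).items():
    Q=W[v0:v1,u0:u1].reshape(-1,3);Q=Q[Q[:,2]>.01];print(n,Q.min(0),Q.max(0))
E
```

```text
left 94 [ 0.0137 -0.1603] 0.7859607434797244 y at .585 -0.15222488000289608
right 115 [ 0.015  -0.2909] 0.8607589728414458 y at .585 -0.2820793560647723
far 126 [-0.0174  0.6833] x at -.217 0.6871033330431195
near 107 [-0.013   0.4795] x at -.217 0.48235393045157754
eye 31 [ 0.5851 -0.2808  0.0679] [ 0.573  -0.2837  0.0582] [ 0.5977 -0.278   0.075 ]
eye 34 [ 0.5828 -0.1537  0.0678] [ 0.5711 -0.157   0.0608] [ 0.5967 -0.1506  0.073 ]
rod 0.15 265 x 0.5169489981722982 0.6497145022058236 [0.0354 0.1344] 0.15213688147841306 0.15514924743644623 0.03528464211549709
rod 0.212 354 x 0.4846699231267405 0.6822274188210308 [0.0216 0.2019] 0.21268773032542349 0.2145200108176853 0.0353079138677267
rod 0.27 366 x 0.48739055779063906 0.668432777166637 [0.0181 0.2636] 0.2726171411585885 0.2741567289226144 0.03595397376205056
driver [ 0.4562 -0.006   0.0104] [0.6678 0.0314 0.0381]
mallet [ 0.3676 -0.5451  0.0101] [ 0.6097 -0.456   0.0332]
```

```bash
cat >> h.py <<'E'
from scipy.spatial.transform import Rotation as Ro
np.set_printoptions(precision=4,suppress=True)
def yawdown(a,tilt=0):  # tool x down, tool z at angle a (deg)
    z=np.array([np.cos(np.radians(a)),np.sin(np.radians(a)),0]); x=np.array([0,0,-1.]); return np.stack([x,np.cross(z,x),z],1)
def row(p,R):
    s=r.sense(); E=s['ee_rot']; 
    d=E.T@(np.array(p)-s['tcp_pos'])*100; w=Ro.from_matrix(E.T@R).as_rotvec(degrees=True)/10
    print('t',round(s['time_s'],2),'row',np.round(d,2),np.round(w,2),'tcp',s['tcp_pos'],'F',s['wrist_force'],'j',np.round(s['joints'],1),'g',round(s['gripper_width'],3))
E
python3 -c "
from h import *
row((.465,-.217,.2),yawdown(180.5))"
```

```text
t 0.15 row [  2.28  63.36 -51.31] [-2.45  0.   -0.01] tcp [0.254  0.5706 0.2217] F [-0.1855  0.6988 -0.7486] j [ 80.8  22.1   0.4  -0.  -68.4 -14.8] g 1.001
```

>>> play_rows([
  [[0,4.5,-3.7,-0.5,0,0],[0,9,-7.4,-1,0,0],[0,13.5,-11,-1.5,0,0],[0,18,-14.6,-2,0,0],[0,22.5,-18.2,-2.45,0,0]],
], hand=0)

```text
time_s: 0.78
tcp_pos: [0.329, 0.2895, 0.2225]
ee_rot: [[0.0, 0.012, -1.0], [-0.0, -1.0, -0.012], [-1.0, 0.0, -0.0]]
wrist_force: [0.8, 0.4, -0.6]
gripper_width: 0.515
```

```bash
python3 -c "
from h import *
row((.465,-.217,.2),yawdown(180.5))"
```

```text
t 0.78 row [  2.25  50.8  -13.  ] [ 0.02 -0.   -0.  ] tcp [0.329  0.2895 0.2225] F [ 0.7897  0.3948 -0.635 ] j [ 62.7   3.5 -24.1   0.  -62.4  27.9] g 0.515
```

>>> play_rows([
  [[0,5.5,-2,0,0,0],[0,11,-4,0,0,0],[0,16.5,-6,0,0,0],[0,22,-8,0,0,0],[0,27.5,-10,0,0,0]],
])

```text
time_s: 1.4
tcp_pos: [0.4316, 0.0155, 0.2227]
ee_rot: [[0.001, 0.009, -1.0], [0.0, -1.0, -0.009], [-1.0, -0.0, -0.001]]
wrist_force: [0.2, 0.7, -0.4]
gripper_width: 0.021
```

>>> play_rows([
  [[0,5,-1,0,0,0],[0,10,-2,0,0,0],[0,15,-3,0,0,0],[0,20,-3,0,0,0],[0,23,-3,0,0,0]],
])

```text
time_s: 2.02
tcp_pos: [0.4629, -0.2145, 0.2221]
ee_rot: [[-0.001, 0.007, -1.0], [0.0, -1.0, -0.007], [-1.0, -0.0, 0.001]]
wrist_force: [0.4, -0.6, -0.2]
gripper_width: 0.009
```

```bash
python3 -c "
from h import *
row((.465,-.217,.095),yawdown(180.5))
im,D=r.capture('wrist'); cv2.imwrite('pics/w1.png',im)
im,D=r.capture('side'); cv2.imwrite('pics/s1.png',im)"
```

```text
t 2.02 row [12.71  0.26 -0.22] [-0.01  0.01  0.  ] tcp [ 0.4629 -0.2145  0.2221] F [ 0.3514 -0.6104 -0.1935] j [ -6.6  10.9 -15.4  -0.  -63.8  97. ] g 0.009
```

View pics/w1.png

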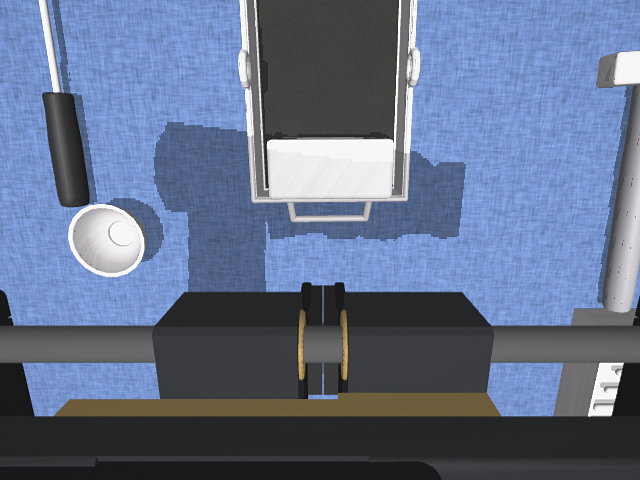

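View pics/s1.png

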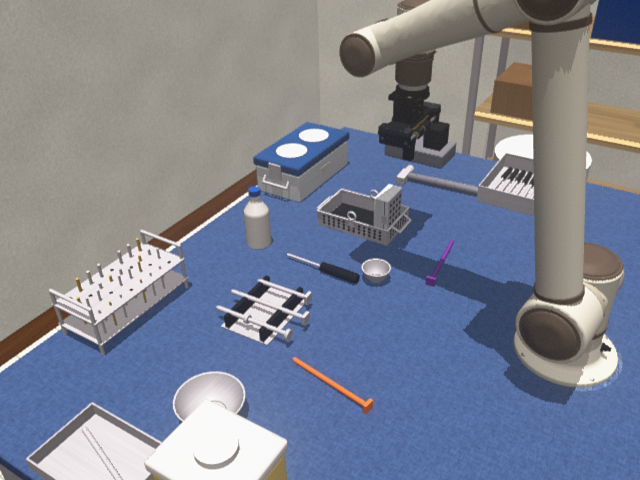

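The view from w1 shows the shut fingers at column 323, lined up with the caddy at columns 268–393. The perforated lid faces the robot, at (388,205) in the side view. Next I'll lower and push along +x.

>>> play_rows([
  [[4,0.2,0,0,0,0],[8,0.2,0,0,0,0],[11,0.2,0,0,0,0],[12.5,0.2,0,0,0,0],[12.5,0.2,0,0,0,0]],
])

```text
time_s: 2.75
tcp_pos: [0.4631, -0.214, 0.097]
ee_rot: [[-0.002, 0.009, -1.0], [0.0, -1.0, -0.009], [-1.0, -0.0, 0.002]]
wrist_force: [0.5, -0.5, 0.1]
gripper_width: 0.006
```

>>> play_rows([
  [[0,0,-0.7,0,0,0],[0,0,-1.4,0,0,0],[0,0,-2.1,0,0,0],[0,0,-2.8,0,0,0],[0,0,-3.5,0,0,0]],
])

```text
time_s: 3.38
tcp_pos: [0.4989, -0.2141, 0.0976]
ee_rot: [[0.0, 0.009, -1.0], [-0.0, -1.0, -0.009], [-1.0, 0.0, -0.0]]
wrist_force: [-0.8, -0.9, 1.2]
gripper_width: 0.004
```

```bash
python3 -c "
from h import *
row((.465,-.217,.095),yawdown(180.5))
im,D=r.capture('wrist'); cv2.imwrite('pics/w2.png',im)
im,D=r.capture('side'); im=cv2.resize(im[100:300,200:500],None,fx=2.5,fy=2.5); cv2.imwrite('pics/s2.png',im)"
```

```text
t 3.38 row [0.26 0.26 3.39] [ 0. -0. -0.] tcp [ 0.4989 -0.2141  0.0976] F [-0.7956 -0.87    1.2024] j [ -6.1  21.4 -20.7   0.  -47.9  96.6] g 0.004
```

View pics/s2.png

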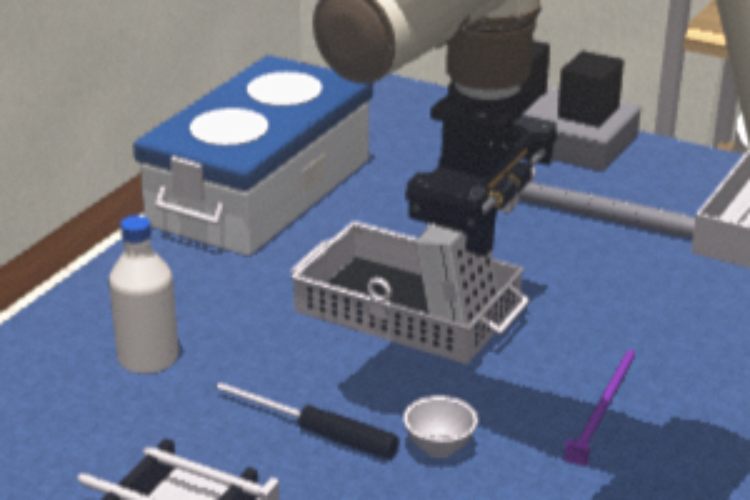

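The caddy is tipping cleanly, about 8° so far, so I'll keep pushing slowly.

>>> play_rows([
  [[0,0,-0.5,0,0,0],[0,0,-1,0,0,0],[0,0,-1.5,0,0,0],[0,0,-2,0,0,0],[0,0,-2.5,0,0,0]],
])

```text
time_s: 4.1
tcp_pos: [0.5238, -0.2139, 0.0975]
ee_rot: [[0.0, 0.009, -1.0], [-0.0, -1.0, -0.009], [-1.0, 0.0, -0.0]]
wrist_force: [-0.0, -0.1, 0.6]
gripper_width: 0.005
```

```bash
python3 -c "
from h import *
row((.465,-.217,.095),yawdown(180.5))
im,D=r.capture('side'); im=cv2.resize(im[100:300,200:500],None,fx=2.5,fy=2.5); cv2.imwrite('pics/s3.png',im)"
```

```text
t 4.1 row [0.25 0.26 5.88] [ 0. -0. -0.] tcp [ 0.5238 -0.2139  0.0975] F [-0.0383 -0.1097  0.5668] j [ -5.8  23.3 -17.5   0.  -49.2  96.3] g 0.005
```

View pics/s3.png

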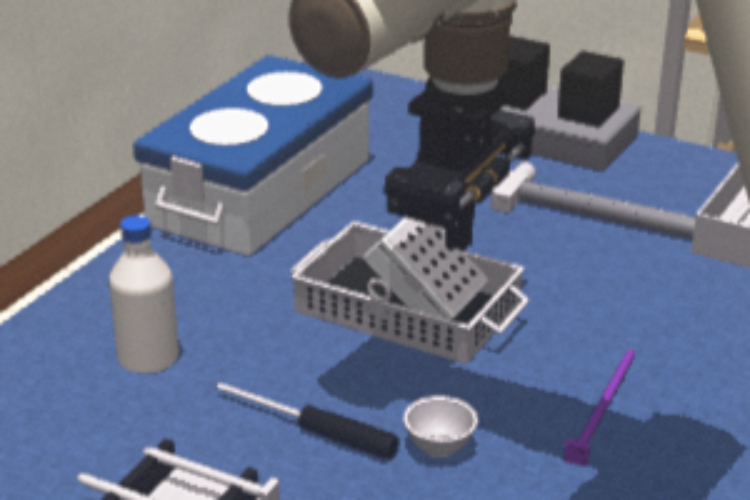

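The caddy is past balance and falling. I'll raise the hand and look.

>>> play_rows([
  [[-1,0,1,0,0,0],[-5,0,3,0,0,0],[-9,0,5,0,0,0],[-12,0,7,0,0,0],[-12,0,9,0,0,0]],
])

```text
time_s: 4.78
tcp_pos: [0.4334, -0.2151, 0.2211]
ee_rot: [[0.007, 0.009, -1.0], [-0.001, -1.0, -0.009], [-1.0, 0.002, -0.007]]
wrist_force: [0.1, -0.4, 0.0]
gripper_width: 0.006
```

```bash
python3 -c "
from h import *
row((.4,.21,.24),yawdown(181.2))
C=cal('wrist');im,D=r.capture('wrist'); cv2.imwrite('pics/w4.png',im)
W=cloud(C,D)
m=(abs(W[...,2]-.045)<.01)&(abs(W[...,0]-.585)<.09)&(abs(W[...,1]+.217)<.055)
p=W[m];p=p[abs(p[:,1]+.217)<.05];print(p.mean(0),p.min(0),p.max(0),cv2.minAreaRect((p[:,:2]*1000).astype(np.float32)))
A=np.c_[p[:,:2],np.ones(len(p))];print('plane',np.linalg.lstsq(A,p[:,2],rcond=None)[0])
"
```

```text
t 4.78 row [ -1.98 -42.53   2.95] [-0.07 -0.04 -0.01] tcp [ 0.4334 -0.2151  0.2211] F [ 0.0815 -0.3913  0.0492] j [ -7.1   8.1 -19.1   0.  -62.5  97.6] g 0.006
[ 0.5715 -0.2179  0.0449] [ 0.5347 -0.2612  0.0351] [ 0.6067 -0.1744  0.0479] ((570.6197509765625, -217.90478515625), (71.60603332519531, 86.66161346435547), 0.38050714135169983)
plane [0.0092 0.0006 0.0397]
```

View pics/w4.png

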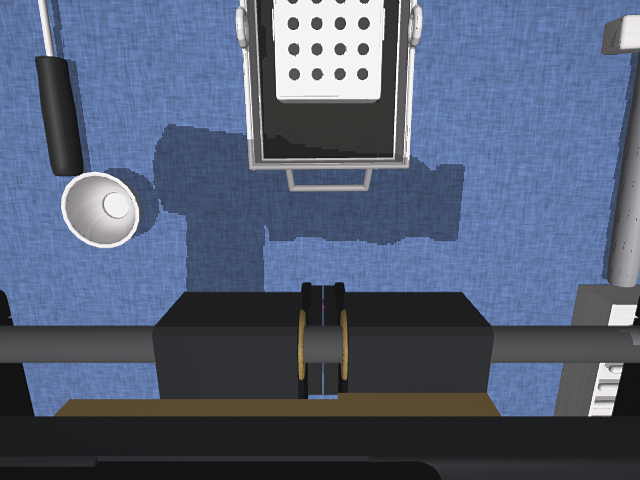

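The caddy is flat with its lid up, its near edge at row 101 and centred at about (0.59, −0.218). Now I'll go to the rod.

>>> play_rows([
  [[0,-6,0,0,0,0],[0,-12,0,0,0,0],[0,-18,0,0,0,0],[0,-24,0,0,0,0],[0,-29,0,0,0,0]],
], hand=0.42)

```text
time_s: 5.45
tcp_pos: [0.43, 0.0771, 0.218]
ee_rot: [[0.001, 0.01, -1.0], [0.0, -1.0, -0.01], [-1.0, -0.0, -0.001]]
wrist_force: [0.3, -0.5, -0.0]
gripper_width: 0.403
```

>>> play_rows([
  [[0,-4,0,0,0,0],[0,-8,0,0,0,0],[0,-11,0,-0.1,0,0],[0,-13,0,-0.1,0,0],[0,-13.4,0,-0.1,0,0]],
])

```text
time_s: 6.08
tcp_pos: [0.4294, 0.2098, 0.2175]
ee_rot: [[-0.0, 0.027, -1.0], [-0.0, -1.0, -0.027], [-1.0, 0.0, 0.0]]
wrist_force: [0.6, 0.3, 0.5]
gripper_width: 0.421
```

```bash
python3 -c "
from h import *
row((.5215,.2132,.14),yawdown(181.2))
C=cal('wrist');im,D=r.capture('wrist'); cv2.imwrite('pics/w5.png',im)
W=cloud(C,D);P=W.reshape(-1,3)
P=P[(P[:,2]>.031)&(P[:,2]<.045)&(abs(P[:,1]-.213)<.025)&(P[:,0]>.46)&(P[:,0]<.7)]
print(len(P),P.min(0),P.max(0))
for a in np.arange(.48,.69,.02):
    q=P[(P[:,0]>a)&(P[:,0]<a+.02)]
    if len(q): print(round(a,2),q[:,1].min(),q[:,1].max(),np.median(q[:,1]),q[:,2].max())
"
```

```text
t 6.08 row [ 7.75 -0.09 -9.22] [ 0.03  0.   -0.  ] tcp [0.4294 0.2098 0.2175] F [0.5863 0.2778 0.5066] j [ 45.6   7.9 -19.9  -0.  -62.3  46. ] g 0.421
2505 [0.4855 0.188  0.031 ] [0.6027 0.238  0.0417]
0.48 0.20122316859387554 0.22307498830985129 0.21227194296600688 0.04170015902741221
0.5 0.20822929342650287 0.2179231901631388 0.21275274294560584 0.03642848444576589
0.52 0.20882040518503836 0.21840734904685255 0.21344664150899412 0.03651168603500225
0.54 0.18800106623222082 0.23797492597000863 0.2136115474100132 0.03655259834777185
0.56 0.2099996524000414 0.22003824498889357 0.21491181595218184 0.03617227322278788
0.58 0.21062857421673237 0.22049581595932663 0.21567447135488954 0.03620543060762799
0.6 0.2112123805234857 0.22056509833637655 0.21586545373777577 0.03549764084741773
```

View pics/w5.png

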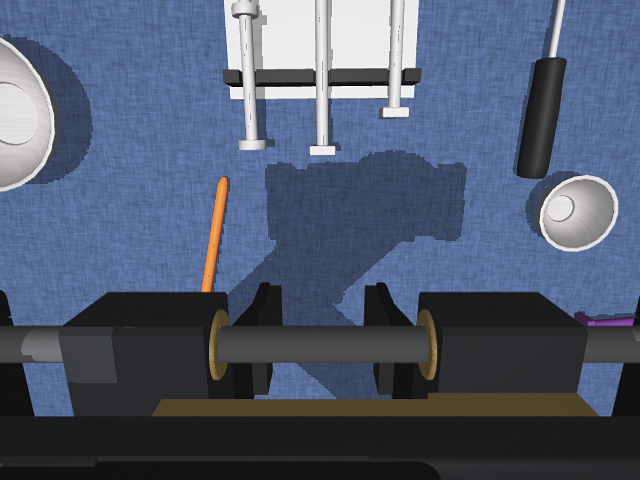

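The long rod's head is at (322,150). The collared gauge is to its left at (250,145) and the short rod to its right at (395,112). I'll grip at x = 0.5235, just on the head side of the comb.

>>> play_rows([
  [[0,0,-4,0,0,0],[1,0,-7.5,-0.05,0,0],[5,-0.1,-9.4,-0.05,0,0],[9,-0.1,-9.4,-0.05,0,0],[11,-0.1,-9.4,-0.05,0,0]],
])

```text
time_s: 6.75
tcp_pos: [0.5225, 0.2104, 0.105]
ee_rot: [[-0.004, 0.032, -0.999], [-0.003, -0.999, -0.032], [-1.0, 0.002, 0.004]]
wrist_force: [0.3, 0.3, 0.8]
gripper_width: 0.417
```

```bash
python3 -c "
from h import *
row((.5235,.2134,.016),yawdown(181.6))
C=cal('wrist');im,D=r.capture('wrist'); cv2.imwrite('pics/w6.png',im)"
```

```text
t 6.75 row [ 8.9  -0.32 -0.14] [ 0.03  0.02 -0.01] tcp [0.5225 0.2104 0.105 ] F [0.2704 0.2857 0.8096] j [ 38.4  22.7 -17.2  -0.  -50.4  53.5] g 0.417
```

View pics/w6.png

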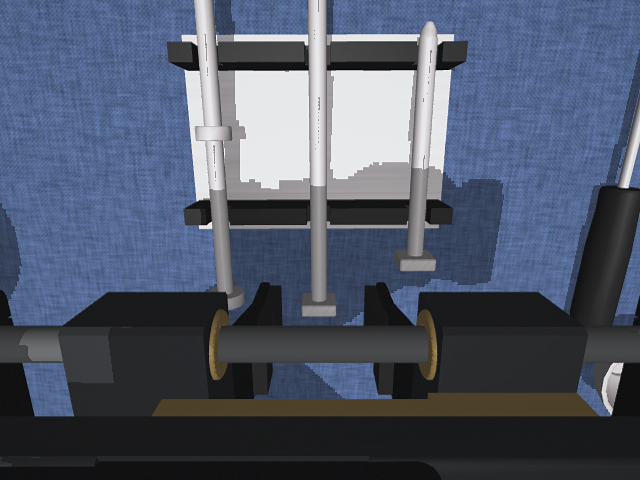

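>>> play_rows([
  [[1.5,-0.3,-0.1,0,0,0],[4,-0.3,-0.1,0,0,0],[6.5,-0.3,-0.1,0,0,0],[8.7,-0.3,-0.1,0,0,0],[8.9,-0.3,-0.1,0,0,0]],
])

```text
time_s: 7.42
tcp_pos: [0.524, 0.2152, 0.0177]
ee_rot: [[-0.002, 0.035, -0.999], [-0.001, -0.999, -0.035], [-1.0, 0.001, 0.002]]
wrist_force: [0.7, 0.3, 0.1]
gripper_width: 0.421
```

>>> play_rows([
  [[0,0,0,0,0,0],[0,0,0,0,0,0],[0,0,0,0,0,0],[0,0,0,0,0,0],[0,0,0,0,0,0]],
], hand=0)

```text
time_s: 8.05
tcp_pos: [0.5247, 0.2155, 0.0191]
ee_rot: [[0.0, 0.035, -0.999], [-0.0, -0.999, -0.035], [-1.0, 0.0, -0.0]]
wrist_force: [0.7, -2.1, 3.0]
gripper_width: 0.103
```

>>> play_rows([
  [[-0.5,0,0,0,0,0],[-2,0,0,0,0,0],[-5,0,0,0,0,0],[-8,0,0,0,0,0],[-10,0,0,0,0,0]],
])

```text
time_s: 8.68
tcp_pos: [0.525, 0.2165, 0.1211]
ee_rot: [[0.003, 0.035, -0.999], [0.002, -0.999, -0.035], [-1.0, -0.002, -0.003]]
wrist_force: [0.5, 1.0, -0.9]
gripper_width: 0.103
```

```bash
python3 -c "
from h import *
row((.5235,.2134,.016),yawdown(181.6))
C=cal('wrist');im,D=r.capture('wrist'); cv2.imwrite('pics/w7.png',im)
im,_=r.capture('side'); cv2.imwrite('pics/s7.png',im[150:450,150:550])
W=cloud(C,D);P=W.reshape(-1,3)
P=P[(P[:,2]>.09)&(P[:,2]<.16)&(abs(P[:,1]-.217)<.02)&(P[:,0]>.545)&(P[:,0]<.7)]
print(P.min(0),P.max(0))
for a in np.arange(.54,.69,.02):
    q=P[(P[:,0]>a)&(P[:,0]<a+.02)]
    if len(q): print(round(a,2),q[:,1].min(),q[:,1].max(),np.median(q[:,1]),q[:,2].max())
"
```

```text
t 8.68 row [10.51  0.33  0.19] [ 0.04 -0.01  0.01] tcp [0.525  0.2165 0.1211] F [ 0.4791  1.0335 -0.9459] j [ 38.8  21.8 -15.8  -0.  -52.2  53.3] g 0.103
[0.545  0.2123 0.129 ] [0.6429 0.2244 0.1371]
0.54 0.21230727117683848 0.2223775127894574 0.2174202142897244 0.13709227705673835
0.56 0.21269314497964179 0.22294294173218296 0.21783397471813748 0.1371034223844353
0.58 0.21314962658432074 0.22353109631970727 0.21837113312858408 0.13692912281954256
0.6 0.2136433724841845 0.2236784367817432 0.2187789483416951 0.1365685068871119
0.62 0.21409201281867346 0.22424148415043701 0.21922031633522648 0.1366980552495263
0.64 0.2146332667546146 0.2243508309918965 0.21921695812183623 0.13617233958918984
```

View pics/w7.png

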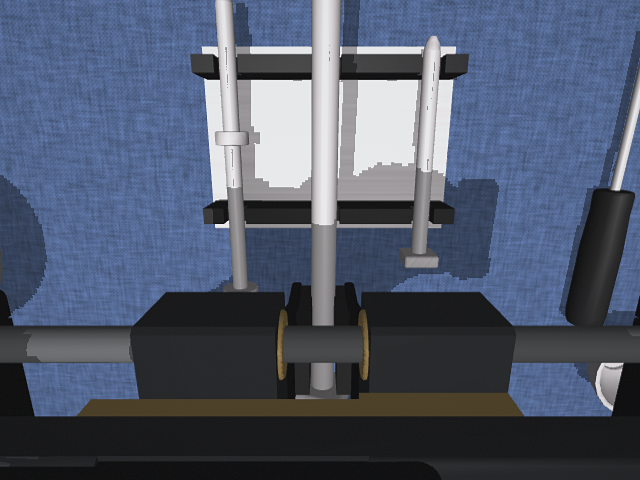

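View pics/s7.png

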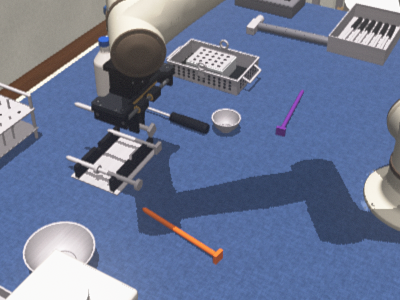

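The rod is held level, about 11 mm above the TCP, and the neighbouring rods did not move. Next I'll turn it in place.

>>> play_rows([
  [[-0.5,0,0,0.7,0,0],[-1,0,0,1.7,0,0],[-1.5,0,0,2.7,0,0],[-2,0,0,3.7,0,0],[-2,0,0,4.7,0,0]],
])

```text
time_s: 9.4
tcp_pos: [0.5241, 0.2159, 0.1382]
ee_rot: [[-0.001, -0.711, -0.703], [0.0, -0.703, 0.711], [-1.0, 0.0, 0.001]]
wrist_force: [1.0, -0.2, -1.3]
gripper_width: 0.1
```

>>> play_rows([
  [[0,0,0,1,0,0],[0,0,0,2,0,0],[0,0,0,3,0,0],[0,0,0,4,0,0],[0,0,0,4.4,0,0]],
])

```text
time_s: 10.02
tcp_pos: [0.5239, 0.2158, 0.1377]
ee_rot: [[-0.001, -1.0, -0.014], [-0.0, -0.014, 1.0], [-1.0, 0.001, -0.0]]
wrist_force: [-0.5, -0.2, -1.5]
gripper_width: 0.102
```

```bash
python3 -c "
from h import *
row((.5814,.03,.14),yawdown(90.8))"
```

```text
t 10.03 row [ -0.24  -5.48 -18.66] [ 0.   -0.   -0.01] tcp [0.5239 0.2158 0.1377] F [-0.4648 -0.2362 -1.5162] j [ 38.7  20.8 -14.7  -0.  -54.6 -37.9] g 0.102
```

>>> play_rows([
  [[0,-1.4,-4.6,0,0,0],[0,-2.8,-9.3,0,0,0],[0,-4.2,-14,0,0,0],[0,-5.5,-18,0,0,0],[0,-5.5,-18.6,0,0,0]],
])

```text
time_s: 10.65
tcp_pos: [0.5827, 0.0286, 0.1375]
ee_rot: [[-0.001, -1.0, -0.014], [-0.0, -0.014, 1.0], [-1.0, 0.001, -0.0]]
wrist_force: [-0.4, 0.2, -2.5]
gripper_width: 0.104
```

```bash
cat > m.py <<'E'
from h import *
import sys
def meas(tag):
    row((.5814,.03,.046),yawdown(90.8))
    C=cal('wrist');im,D=r.capture('wrist'); cv2.imwrite(f'pics/w{tag}.png',im)
    W=cloud(C,D);P=W.reshape(-1,3);z=r.sense()['tcp_pos']
    q=P[(abs(P[:,2]-z[2]-.013)<.012)&(abs(P[:,0]-z[0])<.02)&(P[:,1]<z[1]-.03)&(P[:,1]>z[1]-.162)]
    print('rod n',len(q),'ymin',q[:,1].min())
    for a in np.arange(q[:,1].max()-.02,q[:,1].min(),-.02):
        w=q[(q[:,1]>a)&(q[:,1]<a+.02)]
        if len(w)>5: print(round(a+.01,3),'x',(w[:,0].min()+w[:,0].max())/2,w[:,0].max()-w[:,0].min(),'ztop',np.percentile(w[:,2],95))
    for a in (-.1532,-.2812):
        e=P[(abs(P[:,1]-a)<.012)&(P[:,2]>.05)&(P[:,2]<.08)&(abs(P[:,0]-.585)<.03)]
        if len(e): print('eye',len(e),e.min(0),e.max(0),e.mean(0))
meas(sys.argv[1])
E
python3 m.py 8
```

```text
t 10.65 row [9.15 0.11 0.14] [-0.   -0.   -0.01] tcp [0.5827 0.0286 0.1375] F [-0.441   0.2326 -2.5048] j [ 18.7  22.3 -12.3  -0.  -55.5 -17.9] g 0.104
rod n 6769 ymin -0.08861010066776134
-0.011 x 0.5836474330378429 0.009908934659901503 ztop 0.15246190639763021
-0.031 x 0.5838126318098815 0.009784143620706787 ztop 0.1520714775856008
-0.051 x 0.5839484270481786 0.009772190952554771 ztop 0.15192436636753404
-0.071 x 0.5840433455281537 0.009819175210648123 ztop 0.15165466928637375
```

View pics/w8.png

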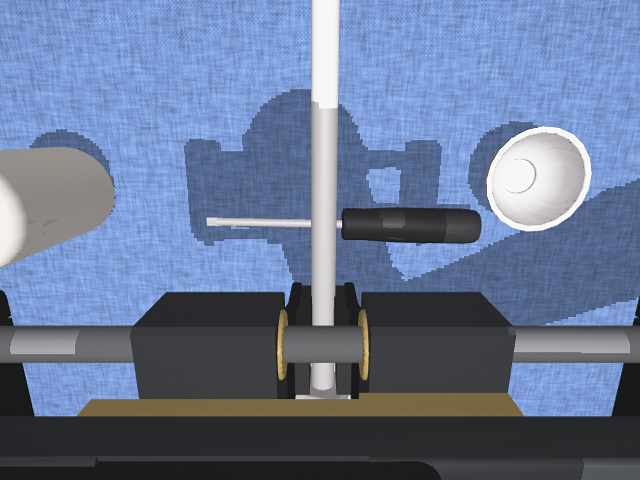

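The rod is level to about 0.7°, and the screwdriver at (415,225) is below it. I'll trim the pitch and yaw, lower to eyelet height with the tip just short of the near eyelet, and check in the fixed cameras.

>>> play_rows([
  [[2,0.1,0,-0.04,0.07,0],[5,0.1,0,-0.04,0.07,0],[7.5,0.1,0,-0.04,0.07,0],[9,0.1,0,-0.04,0.07,0],[9.1,0.1,0,-0.04,0.07,0]],
])

```text
time_s: 11.32
tcp_pos: [0.581, 0.0312, 0.0465]
ee_rot: [[-0.002, -1.0, -0.025], [-0.013, -0.025, 1.0], [-1.0, 0.002, -0.013]]
wrist_force: [0.7, -0.6, -1.7]
gripper_width: 0.098
```

```bash
cat > m2.py <<'E'
from h import *
import sys
t=sys.argv[1]
row((.5814,.03,.046),yawdown(90.8))
im,D=r.capture('top');cv2.imwrite(f'pics/t{t}.png',cv2.resize(im[170:290,290:470],None,fx=4.4,fy=4.4,interpolation=cv2.INTER_CUBIC));np.save(f't{t}.npy',D);cv2.imwrite(f'pics/tf{t}.png',im)
im2,D2=r.capture('side');cv2.imwrite(f'pics/s{t}.png',cv2.resize(im2[170:270,270:430],None,fx=5,fy=5,interpolation=cv2.INTER_CUBIC));cv2.imwrite(f'pics/sf{t}.png',im2)
W=cloud(cal('top'),D);P=W.reshape(-1,3)
P=P[(P[:,2]>.052)&(P[:,2]<.085)&(abs(P[:,0]-.584)<.03)]
for a in np.arange(-.29,0.0,.01):
    w=P[(P[:,1]>a)&(P[:,1]<=a+.01)]
    if len(w)>2: print(round(a+.005,3),len(w),'x',w[:,0].min(),w[:,0].max(),w[:,0].mean(),'z',w[:,2].max(),np.median(w[:,2]))
for n in('top','side'):
    C=cal(n); print(n,[np.round(proj(C,p),1) for p in [(.5839,-.1532,.057),(.5857,-.2812,.057),(.5837,-.135,.057)]])
E
python3 m2.py 9
```

```text
t 11.32 row [ 0.05 -0.04 -0.12] [ 0.07 -0.07 -0.01] tcp [0.581  0.0312 0.0465] F [ 0.7185 -0.6315 -1.6827] j [ 19.4  28.4 -18.2   1.  -43.8 -18.6] g 0.098
-0.285 24 x 0.5725680232008045 0.5979839816106574 0.5851309028147628 z 0.07503989602497027 0.0663357024959281
-0.275 9 x 0.5744327485206879 0.5965566384940189 0.5870842505760863 z 0.07285654760209441 0.06512915120797666
-0.245 3 x 0.5746575984475993 0.5911134356601979 0.5817217719113241 z 0.053011274630451466 0.05277471943899176
-0.155 40 x 0.5710251068404412 0.5968929247940578 0.5830331852689019 z 0.07591584573116823 0.06829241085860939
-0.125 9 x 0.5812957665884572 0.5878741138082912 0.5839853551512191 z 0.06413950340715989 0.06009458829460638
-0.115 17 x 0.5791917488676791 0.5879946076609118 0.5838967262051132 z 0.06602007284637691 0.06216706895406754
-0.105 24 x 0.5792394260805054 0.5884184766234029 0.5834743110595126 z 0.06714785000942806 0.0615406727409475
-0.095 20 x 0.5788005599690681 0.588355408691394 0.583428716682032 z 0.06457145066593949 0.06037310107179547
-0.085 20 x 0.5784002172086475 0.5886228498820187 0.58338471201
[... 380 characters left out ...]
-0.045 18 x 0.5786361098388156 0.5862315769384473 0.5824683036060129 z 0.06574380287092417 0.06309555525345735
-0.035 16 x 0.5784946472839364 0.5872737466276204 0.5825134476227674 z 0.06632583992421406 0.06165838644256477
-0.025 21 x 0.5776417821618982 0.5866071219358968 0.5823363911042654 z 0.06577210015862002 0.0612604317218547
-0.015 20 x 0.5768804191678596 0.5865715937104965 0.5814159402014045 z 0.06701233190630058 0.06111240752171959
-0.005 10 x 0.5779072776289068 0.5870343912932524 0.5818864271447216 z 0.06434094167750654 0.05973478312794976
top [array([388., 222.]), array([444. , 220.8]), array([380.1, 222.1])]
side [array([350. , 215.1]), array([372.5, 193.4]), array([346.5, 218.4])]
```

View pics/t9.png

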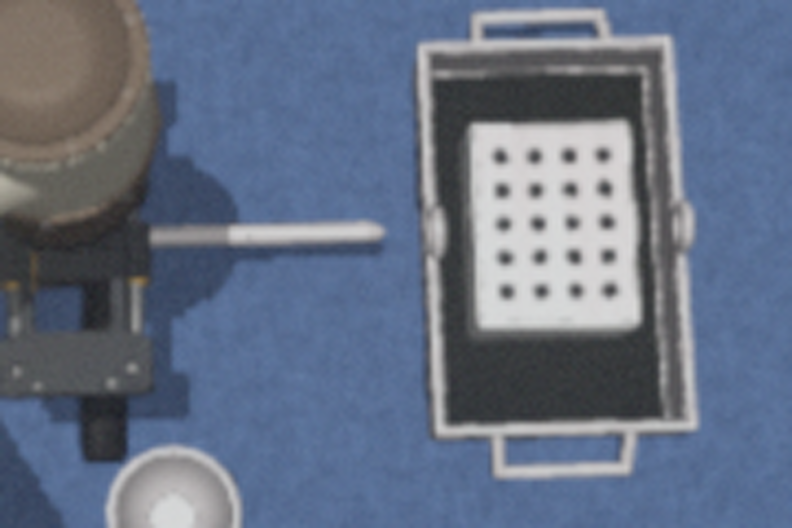

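View pics/s9.png

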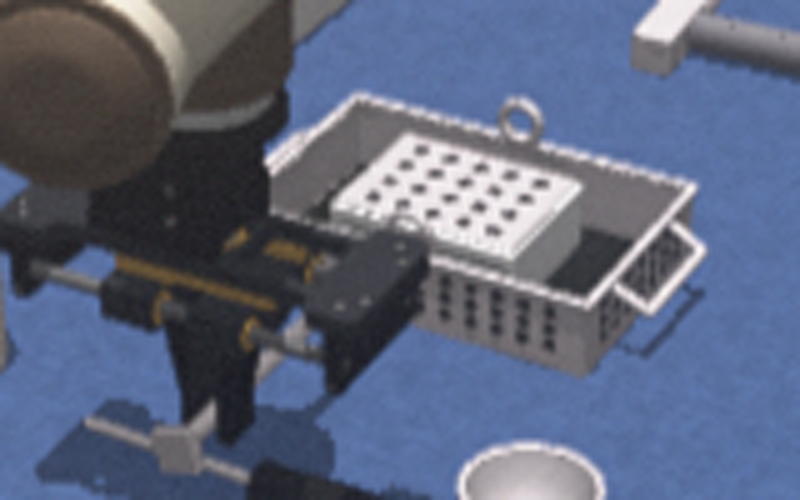

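The top view shows the rod tip at (383,231) in line with the near eyelet at (436,230). The rod slopes 1.15° and the basket axis 0.9°, which is close enough. Next I'll insert slowly, watching the force.

>>> play_rows([
  [[0.01,0.01,-0.8,0.03,0,0],[0.02,0.01,-1.6,0.03,0,0],[0.03,0.02,-2.4,0.03,0,0],[0.04,0.03,-3.2,0.03,0,0],[0.05,0.03,-3.8,0.03,0,0]],
])

```text
time_s: 12.05
tcp_pos: [0.5823, -0.008, 0.0475]
ee_rot: [[0.0, -1.0, -0.019], [-0.012, -0.019, 1.0], [-1.0, 0.0, -0.012]]
wrist_force: [-0.1, -0.0, -1.5]
gripper_width: 0.103
```

```bash
python3 m2.py 10
```

```text
t 12.05 row [0.11 0.02 3.8 ] [ 0.03 -0.07  0.  ] tcp [ 0.5823 -0.008   0.0475] F [-0.125  -0.042  -1.4875] j [ 15.5  28.3 -18.2   1.  -43.7 -15.1] g 0.103
-0.285 24 x 0.5719380206102079 0.5978857117795563 0.5841026649259295 z 0.0743229094345843 0.06821994761090827
-0.275 10 x 0.5745829012780057 0.5964868216726552 0.586175398176004 z 0.07345145607108856 0.06550449090102278
-0.165 6 x 0.5807907092194923 0.5881965577011755 0.5841251620156441 z 0.06370612639526413 0.06069341115271796
-0.155 44 x 0.5683486572806538 0.5969762269536397 0.5829404123228428 z 0.07442658133439067 0.06673065896334468
-0.145 18 x 0.5801504206813309 0.5878665274168915 0.5835888270434757 z 0.06780600531997946 0.06354404598384242
-0.135 16 x 0.5800306659970207 0.5877024564484482 0.5838485142902724 z 0.06775375239530539 0.06314771060892478
-0.125 20 x 0.5802438990277824 0.5879638885048039 0.5839543132782665 z 0.06543133541111718 0.06324837638756031
-0.115 16 x 0.5798141743789837 0.5879820039708069 0.5838890613487502 z 0.06697828724649384 0.06391615872393919
-0.105 22 x 0.5792175865622177 0.5882315514958809 0.58357673
[... 161 characters left out ...]

-0.085 20 x 0.5784266089850362 0.5882582187395787 0.5831875013667032 z 0.06613940586847988 0.06296177566521106
-0.075 24 x 0.5788267893754103 0.5884023602256809 0.5829821421164737 z 0.06711232665169314 0.06298696461965372
-0.065 20 x 0.5786083213010059 0.5888771484084937 0.5833592252790302 z 0.06679174628981299 0.061552620168741086
-0.055 20 x 0.5784024064528446 0.5885655457895115 0.5825671784011555 z 0.06655180973149386 0.061962870269218887
-0.045 5 x 0.578918197333416 0.585771515888355 0.5818051954375192 z 0.0654414975283235 0.06316398119664551
top [array([388., 222.]), array([444. , 220.8]), array([380.1, 222.1])]
side [array([350. , 215.1]), array([372.5, 193.4]), array([346.5, 218.4])]
```

View pics/t10.png

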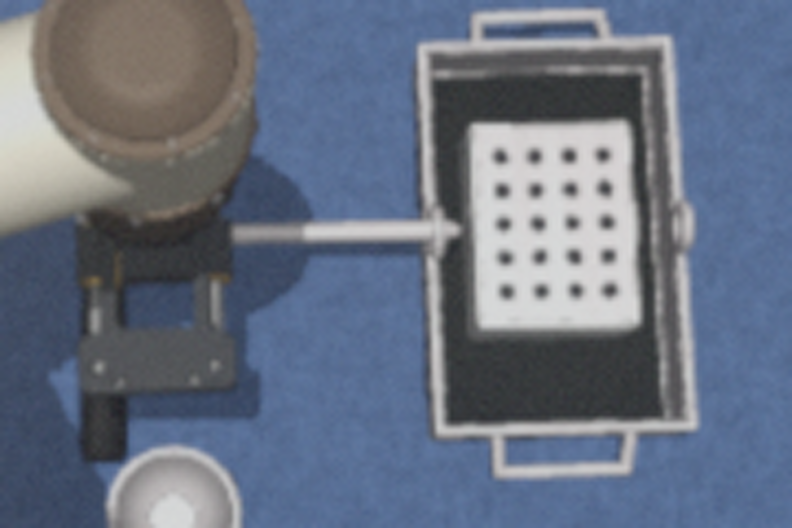

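View pics/s10.png

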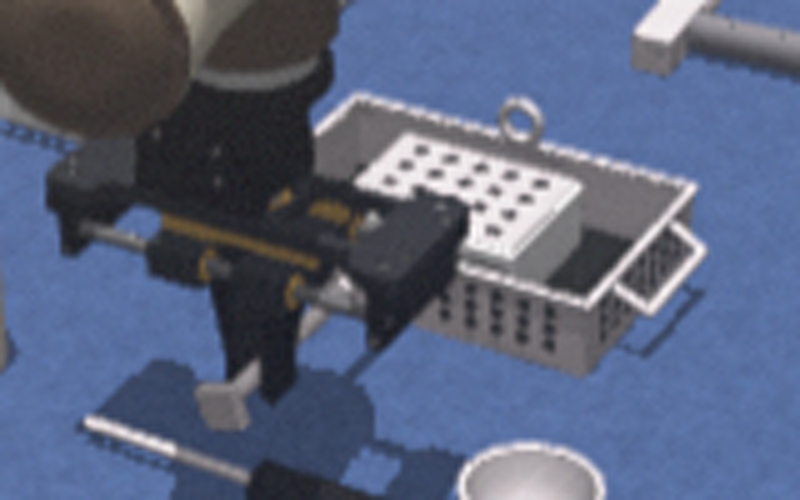

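The tip has entered the near eyelet at (455,230) with no contact force. I'll check the line with the wrist camera before the far eyelet.

```bash
python3 m.py 10
```

```text
t 12.15 row [0.1  0.02 3.8 ] [ 0.02 -0.07 -0.  ] tcp [ 0.5823 -0.008   0.0474] F [ 0.0614  1.0423 -1.4251] j [ 15.5  28.3 -18.2   1.  -43.7 -15.2] g 0.102
rod n 6826 ymin -0.1251028624758433
-0.048 x 0.5834104490339298 0.010028706868251969 ztop 0.0628558365919072
-0.068 x 0.5836175611099484 0.009984548902103096 ztop 0.06289479438909097
-0.088 x 0.5837935444869171 0.010085388248767924 ztop 0.06287039005940487
-0.108 x 0.5840224508943681 0.01005472401370966 ztop 0.06286728915192139
```

View pics/w10.png

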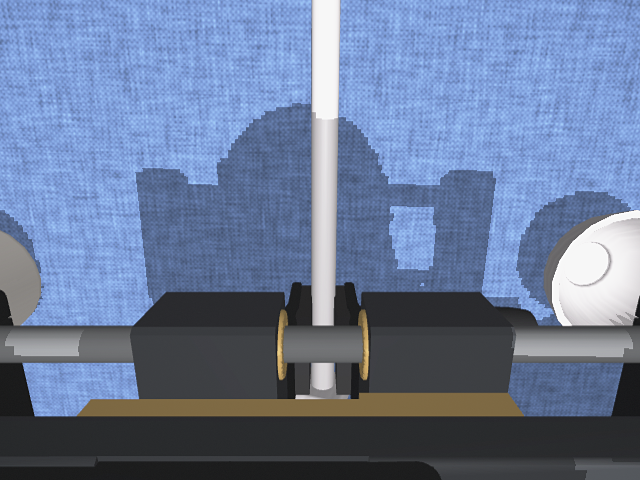

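>>> play_rows([
  [[0.09,0,-1.5,0,0,0],[0.11,0.01,-3,0,0,0],[0.12,0.02,-4.5,0,0,0],[0.14,0.03,-6,0,0,0],[0.16,0.04,-7.5,0,0,0]],
])

```text
time_s: 12.82
tcp_pos: [0.5834, -0.0835, 0.0468]
ee_rot: [[0.0, -1.0, -0.019], [-0.012, -0.019, 1.0], [-1.0, 0.0, -0.012]]
wrist_force: [0.5, -0.2, -1.6]
gripper_width: 0.101
```

```bash
python3 m2.py 11|cut -c1-150; python3 m.py 11
```

```text
t 12.82 row [-0.06 -0.02 11.35] [ 0.03 -0.07  0.  ] tcp [ 0.5834 -0.0835  0.0468] F [ 0.5005 -0.2306 -1.5618] j [  8.   28.8 -17.3   1.  -43.9  -7.6] 
-0.285 22 x 0.5728328231239064 0.5978878048798797 0.5835351462023073 z 0.0736074125509948 0.06885563253344898
-0.275 15 x 0.5743947182683071 0.5970702542087628 0.5870276570359961 z 0.07143446333628826 0.058219667365656494
-0.235 18 x 0.5817092308674202 0.5900386751797203 0.5856699764550022 z 0.06722725213211532 0.061443528408340185
-0.225 20 x 0.5632218187392293 0.5898405784319429 0.5837539963819478 z 0.06656645864452994 0.06225370688730413
-0.215 22 x 0.5791605549661833 0.6077784462137772 0.5854629470432018 z 0.06768196870228073 0.06184172690322601
-0.205 27 x 0.5610470899654768 0.5984768502023772 0.5844917638222347 z 0.06710503468667436 0.061602553555652396
-0.195 20 x 0.5803333979555984 0.5899239406504057 0.584931892244264 z 0.06581198463536139 0.06128875920512859
-0.185 23 x 0.5803776295775144 0.5911300819404404 0.5853041891622991 z 0.06627192827470915 0.060670109633020164
-0.175 19 x 0.5800380856132265 0.5902090302108066 0.5839185
[... 736 characters left out ...]
.]), array([444. , 220.8]), array([380.1, 222.1])]
side [array([350. , 215.1]), array([372.5, 193.4]), array([346.5, 218.4])]
t 12.93 row [-0.07 -0.01 11.4 ] [ 0.02 -0.07 -0.  ] tcp [ 0.5832 -0.0839  0.0467] F [-0.0269  1.0239 -1.9343] j [  7.9  28.8 -17.3   1.  -43.9  -7.7] g 0.1
rod n 7627 ymin -0.2013077168705468
-0.123 x 0.5842825954647934 0.009984695401529131 ztop 0.06209901848515398
-0.143 x 0.583825558521689 0.026392055250804125 ztop 0.06910980336480005
-0.163 x 0.5836837582211852 0.026736245307806827 ztop 0.06982313949150637
-0.183 x 0.5833695321294325 0.012983681390624002 ztop 0.062179182146636106
eye 2598 [ 0.5703 -0.1652  0.056 ] [ 0.5971 -0.1412  0.0717] [ 0.5842 -0.1537  0.0636]
```

View pics/w11.png

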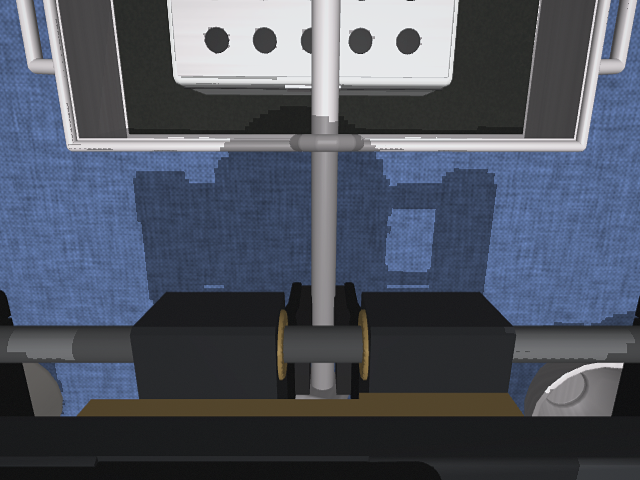

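View pics/t11.png

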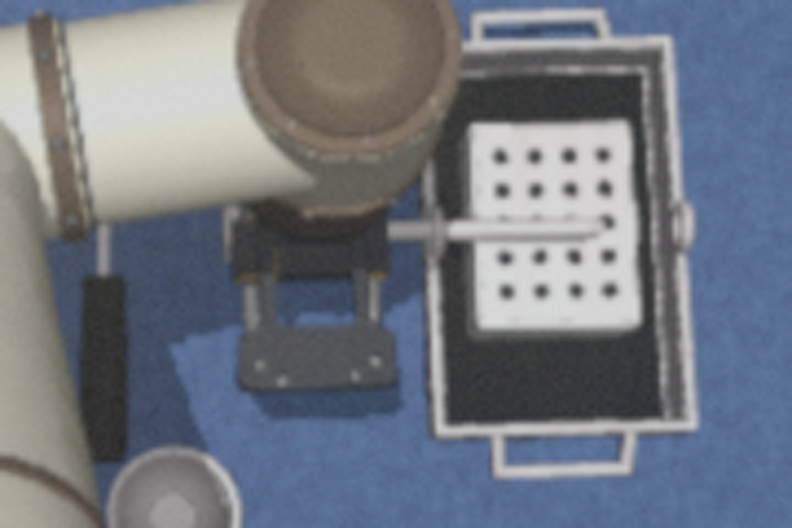

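View pics/s11.png

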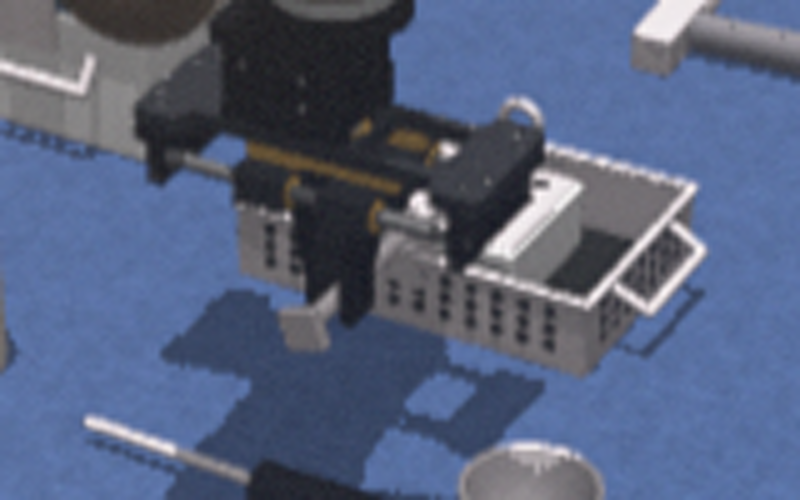

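The rod is centred in the near eyelet: its axis is at x = 0.584, z = 0.057, against a ring centre of 0.5837. On to the far eyelet.

>>> play_rows([
  [[0.01,0,-1.2,0,0,0],[0.03,0,-2.4,0,0,0],[0.04,0.01,-3.4,0,0,0],[0.05,0.01,-4.2,0,0,0],[0.06,0.02,-5,0,0,0]],
])

```text
time_s: 13.6
tcp_pos: [0.5841, -0.1328, 0.0468]
ee_rot: [[0.0, -1.0, -0.019], [-0.012, -0.019, 1.0], [-1.0, 0.0, -0.012]]
wrist_force: [0.8, 0.6, -0.3]
gripper_width: 0.107
```

```bash
python3 m2.py 12|cut -c1-150; python3 m.py 12
```

```text
t 13.6 row [-0.12 -0.04 16.28] [ 0.03 -0.07 -0.  ] tcp [ 0.5841 -0.1328  0.0468] F [ 0.8237  0.6026 -0.2962] j [  3.   29.6 -15.9   1.  -44.6  -2.6] g
-0.285 27 x 0.573229314435408 0.5975368315703051 0.5843770785429849 z 0.07327083296004551 0.06531149935942425
-0.275 31 x 0.5752290076870352 0.5973586304068556 0.5863525364183375 z 0.07348458406566746 0.06156571016750592
-0.265 16 x 0.5811274745720935 0.5887983542221749 0.5853354646461555 z 0.06669034966325342 0.06278528209468136
-0.255 21 x 0.5815456044830926 0.5894937190610707 0.5853892558576148 z 0.06652204847611737 0.062186333194176
-0.245 17 x 0.5818727646508542 0.6052493682974104 0.5868078840864966 z 0.06713942290817107 0.062180688519929216
-0.235 18 x 0.5608674153492794 0.6077091361832297 0.585813364528632 z 0.06679963328854789 0.06212376752964305
-0.225 23 x 0.5585915565069498 0.5936717713349087 0.5831699776088005 z 0.06811352595370322 0.062160124842172204
-0.215 16 x 0.5819673848030699 0.5894332483054453 0.5857998795001031 z 0.06698478275464406 0.06219865576739102
-0.205 21 x 0.5802747875347269 0.5900009748734235 0.58541774609
[... 403 characters left out ...]
]), array([444. , 220.8]), array([380.1, 222.1])]
side [array([350. , 215.1]), array([372.5, 193.4]), array([346.5, 218.4])]
t 13.7 row [-0.12 -0.03 16.3 ] [ 0.03 -0.07 -0.  ] tcp [ 0.5841 -0.133   0.0468] F [ 0.2276 -0.0548 -1.0262] j [  3.   29.6 -15.9   1.  -44.6  -2.7] g 0.101
rod n 6825 ymin -0.25028891886838533
-0.173 x 0.5852214880281438 0.00997791605913445 ztop 0.062234408238664586
-0.193 x 0.5854280808500902 0.01000644413919416 ztop 0.06229705181609772
-0.213 x 0.5856304240919727 0.010012578718528675 ztop 0.06222933240876696
-0.233 x 0.5839322063773547 0.013868426849213633 ztop 0.06224425476402002
eye 3775 [ 0.5703 -0.1652  0.05  ] [ 0.5992 -0.1412  0.08  ] [ 0.5846 -0.1502  0.0641]
```

View pics/w12.png

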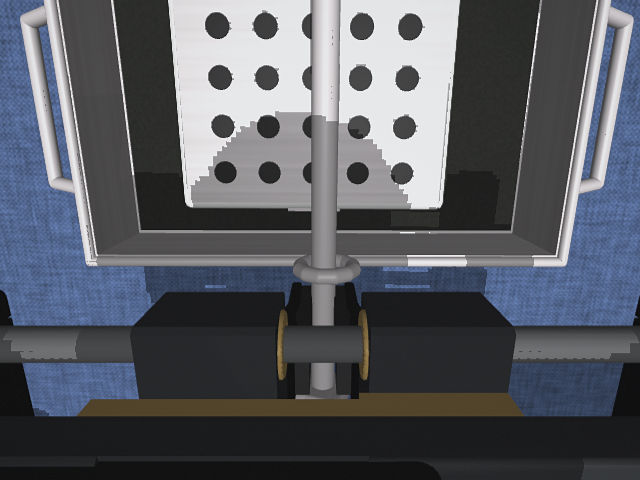

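View pics/t12.png

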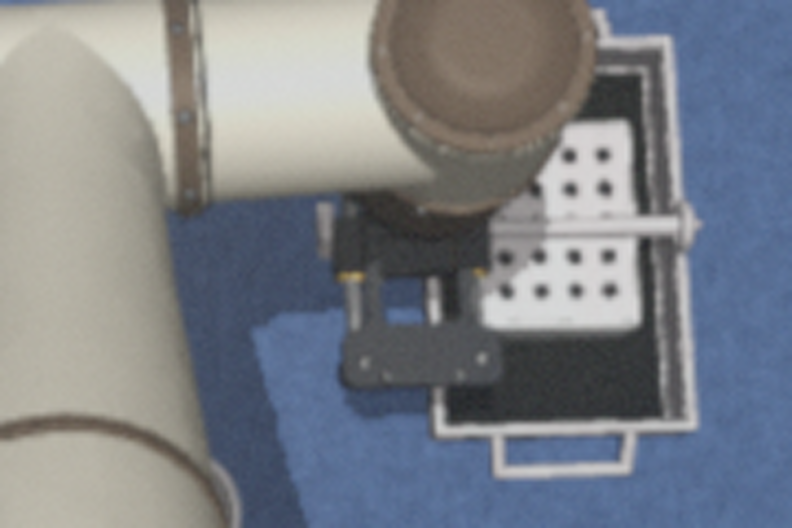

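View pics/s12.png

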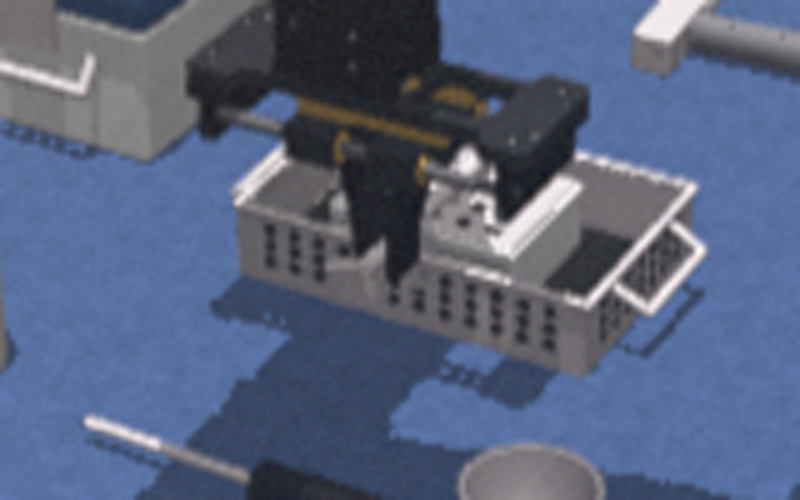

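The nose is through the far eyelet at (698,226) in the top view. I'll release, back off over the head, and push it home with the fingers shut.

>>> play_rows([
  [[0,0,-0.2,0,0,0],[0,0,-0.3,0,0,0],[0,0,-0.3,0,0,0]],
])

```text
time_s: 14.12
tcp_pos: [0.5842, -0.1351, 0.0469]
ee_rot: [[0.0, -1.0, -0.019], [-0.012, -0.019, 1.0], [-1.0, -0.0, -0.012]]
wrist_force: [-0.1, 0.9, -0.8]
gripper_width: 0.102
```

>>> play_rows([
  [[0,0,0,0,0,0],[0,0,0,0,0,0],[0,0,0,0,0,0],[-1,0,0,0,0,0],[-4,0,0,0,0,0]],
], hand=0.45)

```text
time_s: 14.75
tcp_pos: [0.5831, -0.1347, 0.0864]
ee_rot: [[-0.003, -1.0, -0.019], [-0.012, -0.019, 1.0], [-1.0, 0.004, -0.012]]
wrist_force: [0.2, -0.6, 0.7]
gripper_width: 0.44
```

>>> play_rows([
  [[-2,0,0,0,-0.07,0],[-3,0,3,0,-0.07,0],[-3,0,6,0,-0.07,0],[-3,0,8,0,-0.07,0],[-3,0,8,0,-0.07,0]],
], hand=0)

```text
time_s: 15.38
tcp_pos: [0.5828, -0.0532, 0.1162]
ee_rot: [[0.0, -1.0, -0.021], [-0.0, -0.021, 1.0], [-1.0, -0.0, -0.0]]
wrist_force: [0.7, 0.4, 0.2]
gripper_width: 0.028
```

```bash
python3 m2.py 13|cut -c1-150; python3 -c "
from h import *
row((.582,-.075,.041),yawdown(90.8))
C=cal('wrist');im,D=r.capture('wrist'); cv2.imwrite('pics/w13.png',im)
P=cloud(C,D).reshape(-1,3);P=P[(P[:,2]>.05)&(P[:,2]<.075)&(abs(P[:,0]-.584)<.02)]
for a in np.arange(-.22,-.08,.005):
    w=P[(P[:,1]>a)&(P[:,1]<=a+.005)]
    if len(w)>5: print(round(a,3),len(w),w[:,0].min(),w[:,0].max(),w[:,2].max())
"
```

```text
t 15.38 row [ 7.02 -0.04  8.33] [ 0.04 -0.    0.  ] tcp [ 0.5828 -0.0532  0.1162] F [0.7048 0.3916 0.2048] j [ 10.6  23.7 -13.5   0.  -52.8  -9.4] g 0
-0.285 34 x 0.5579819899486591 0.5979147862842668 0.5837980445625273 z 0.07237250850598619 0.06493342542266713
-0.275 30 x 0.5762820502598196 0.5961934230277455 0.5858751202433052 z 0.07301539929302953 0.05932787407280621
-0.265 24 x 0.5806949998024173 0.5902818248071527 0.5850989414668402 z 0.06501823531082385 0.05724161870899426
-0.255 23 x 0.567790489052278 0.5902387763447005 0.5838663810320918 z 0.0627117215625089 0.05811150795673143
-0.245 23 x 0.5607186522168193 0.6049461669806111 0.584410983867804 z 0.06424810088024548 0.05808753523841696
-0.235 19 x 0.5725447720367983 0.6030289618947365 0.5842789890067248 z 0.06468204638436562 0.05871378506479498
-0.225 17 x 0.5804195357374621 0.5879976136004741 0.583968971750779 z 0.06641845175439556 0.05955985765393915
-0.215 17 x 0.5805195300033568 0.5880290668762989 0.5844035070859512 z 0.0623703030570996 0.05896410295633973
-0.205 20 x 0.5804542590243184 0.6126445946642814 0.58514333323460
[... 2185 characters left out ...]
9 0.059598357178128
-0.14 190 0.5788026543994343 0.5885441691350547 0.05979106161981672
-0.135 174 0.5787115630965144 0.5884665582468445 0.06063162931601562
-0.13 167 0.5791252077302326 0.5884059538015296 0.05954641545056885
-0.125 178 0.5789790255362236 0.588327622821732 0.05979737949783185
-0.12 160 0.5788273077646738 0.5882481509777019 0.05958654580540215
-0.115 176 0.5787192574323706 0.5881636237985733 0.06022268268272952
-0.11 162 0.5785711237077046 0.5881169945372275 0.06007620957653441
-0.105 376 0.5728099496833267 0.5949831137259485 0.06664404869703562
-0.1 366 0.5731804332641514 0.5949101748421552 0.06612704116288191
-0.095 9 0.5844979184209915 0.5915758596390577 0.06313650105243526
```

View pics/w13.png

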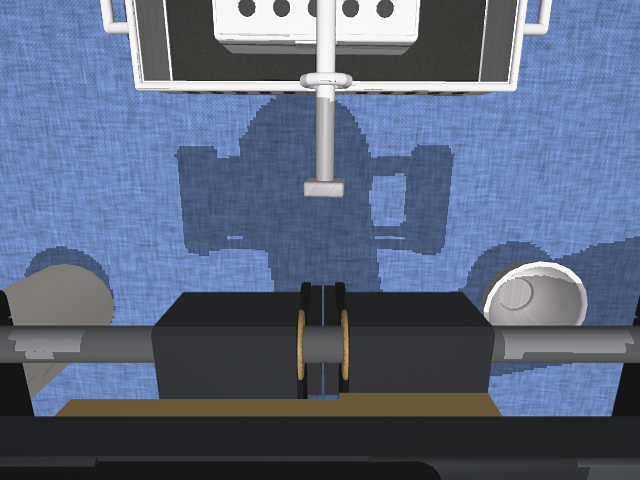

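View pics/t13.png

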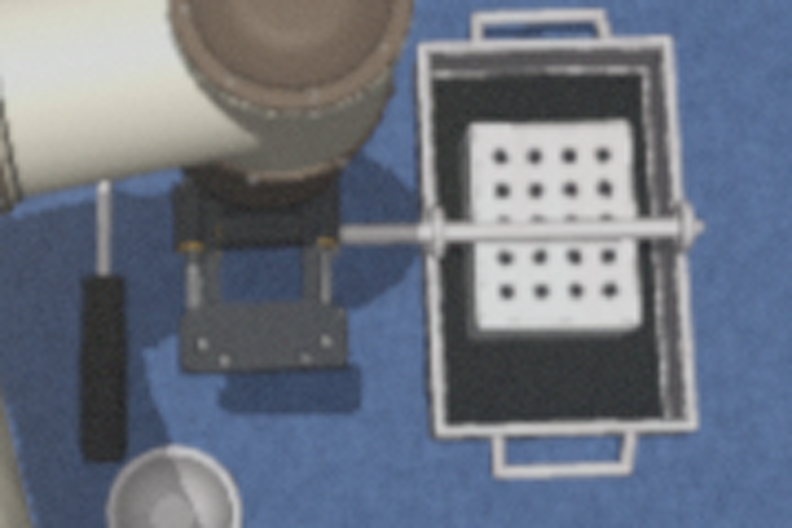

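The rod rests in both eyelets, with its head at y ≈ −0.105 to −0.096. Lowering behind the head, then pushing.

>>> play_rows([
  [[2,0,0,0,0,0],[4,0,0,0,0,0],[6,0,0,0,0,0],[7.2,0,0,0,0,0],[7.2,0,-1,0,0,0]],
])

```text
time_s: 16.15
tcp_pos: [0.5824, -0.0649, 0.0431]
ee_rot: [[-0.002, -1.0, -0.02], [-0.0, -0.02, 1.0], [-1.0, 0.002, -0.0]]
wrist_force: [0.1, -0.4, 0.5]
gripper_width: 0.005
```

>>> play_rows([
  [[0,0,-1,0,0,0],[0,0,-2,0,0,0],[0,0,-3,0,0,0],[0,0,-4,0,0,0],[0,0,-5,0,0,0]],
])

```text
time_s: 16.77
tcp_pos: [0.584, -0.115, 0.0442]
ee_rot: [[0.001, -1.0, -0.019], [0.0, -0.019, 1.0], [-1.0, -0.001, 0.0]]
wrist_force: [-0.0, 1.3, 0.6]
gripper_width: 0.005
```

```bash
cat > m3.py <<'E'
from h import *
import sys
row((.5835,-.132,.044),yawdown(90.8))
C=cal('wrist');im,D=r.capture('wrist'); cv2.imwrite(f'pics/w{sys.argv[1]}.png',im)
im,D=r.capture('top');cv2.imwrite(f'pics/t{sys.argv[1]}.png',cv2.resize(im[170:290,290:470],None,fx=4.4,fy=4.4,interpolation=cv2.INTER_CUBIC))
W=cloud(cal('top'),D);P=W.reshape(-1,3);P=P[(P[:,2]>.045)&(P[:,2]<.07)&(abs(P[:,0]-.585)<.005)&(P[:,1]<-.285)]
print('tip y',P[:,1].min() if len(P) else None)
E
python3 m3.py 14
```

```text
t 16.77 row [ 0.01  0.08 -1.7 ] [0.03 0.   0.  ] tcp [ 0.584  -0.115   0.0442] F [-0.0132  1.3127  0.5969] j [  4.4  29.5 -16.1  -0.  -44.3  -3.3] g 0.005
tip y -0.6374436609121602
```

View pics/w14.png

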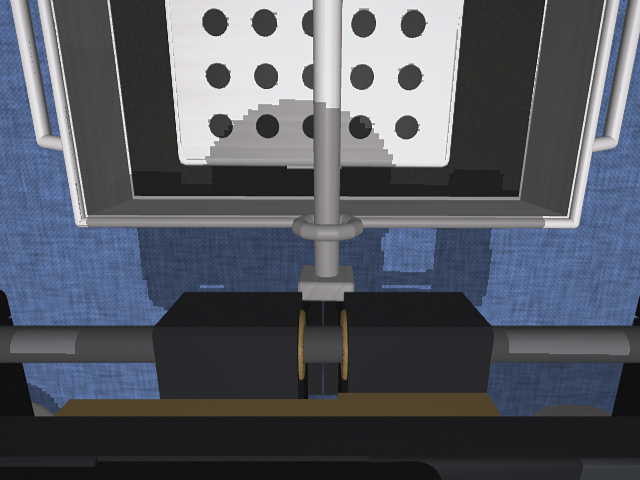

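View pics/t14.png

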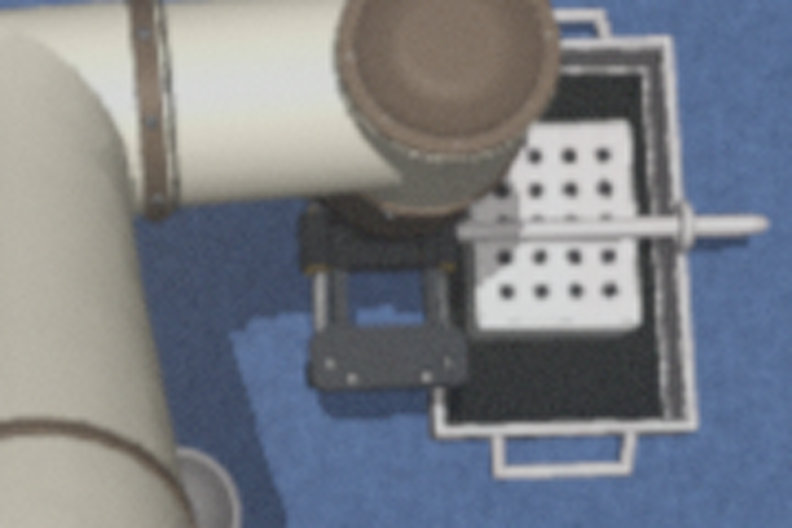

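The head is sliding in, at (327,283) just short of the eyelet at (327,228). I'll push on gently until it makes contact.

>>> play_rows([
  [[0,0,-0.4,0,0,0],[0,0,-0.8,0,0,0],[0,0,-1.1,0,0,0],[0,0,-1.4,0,0,0],[0,0,-1.5,0,0,0]],
])

```text
time_s: 17.5
tcp_pos: [0.584, -0.1295, 0.0438]
ee_rot: [[-0.0, -1.0, -0.019], [0.0, -0.019, 1.0], [-1.0, 0.0, 0.0]]
wrist_force: [-0.1, 1.3, -0.9]
gripper_width: 0.004
```

>>> play_rows([
  [[0,0,-0.1,0,0,0],[0,0,-0.2,0,0,0]],
])

```text
time_s: 17.75
tcp_pos: [0.5841, -0.1314, 0.0439]
ee_rot: [[-0.0, -1.0, -0.019], [0.0, -0.019, 1.0], [-1.0, 0.0, 0.0]]
wrist_force: [0.2, 0.5, -0.3]
gripper_width: 0.004
```

```bash
python3 m3.py 15
```

```text
t 17.75 row [-0.01  0.06 -0.06] [ 0.03  0.   -0.  ] tcp [ 0.5841 -0.1314  0.0439] F [ 0.1704  0.5302 -0.3194] j [  2.8  29.8 -15.6  -0.  -44.6  -1.7] g 0.004
tip y -0.6368814699762534
```

View pics/w15.png

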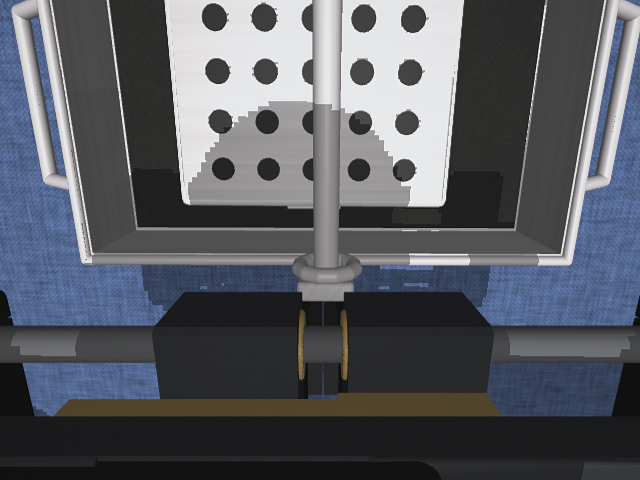

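>>> play_rows([
  [[0,0,-0.1,0,0,0],[0,0,-0.2,0,0,0]],
])

```text
time_s: 18.1
tcp_pos: [0.5842, -0.1324, 0.0439]
ee_rot: [[0.0, -1.0, -0.019], [0.001, -0.019, 1.0], [-1.0, -0.0, 0.001]]
wrist_force: [-0.7, 8.5, 1.3]
gripper_width: 0.001
```

>>> play_rows([
  [[0,0,-0.1,0,0,0],[0,0,-0.1,0,0,0]],
])

```text
time_s: 18.35
tcp_pos: [0.5842, -0.1324, 0.044]
ee_rot: [[0.0, -1.0, -0.019], [0.002, -0.019, 1.0], [-1.0, -0.0, 0.002]]
wrist_force: [-0.9, 9.8, 1.2]
gripper_width: 0.004
```

The motion stopped with the force at about 10 N, so the head is against the eyelet. Now I'll back off and verify.

>>> play_rows([
  [[0,0,1,0,0,0],[0,0,3,0,0,0],[-4,0,5,0,0,0],[-8,0,7,0,0,0],[-10,0,8,0,0,0]],
])

```text
time_s: 18.98
tcp_pos: [0.5836, -0.0527, 0.1466]
ee_rot: [[0.004, -1.0, -0.021], [-0.0, -0.021, 1.0], [-1.0, -0.004, -0.0]]
wrist_force: [-0.1, -0.8, -0.5]
gripper_width: 0.003
```

```bash
python3 m3.py 16; python3 - <<'E'
from h import *
C=cal('wrist');im,D=r.capture('wrist')
A=cloud(C,D).reshape(-1,3);P=A[(A[:,2]>.05)&(A[:,2]<.075)&(abs(A[:,0]-.584)<.02)]
for a in np.arange(-.22,-.12,.005):
    w=P[(P[:,1]>a)&(P[:,1]<=a+.005)]
    if len(w)>5: print(round(a,3),len(w),w[:,0].min(),w[:,0].max(),w[:,2].max())
im,_=r.capture('side');cv2.imwrite('pics/s16.png',im)
E
```

```text
t 18.98 row [10.26  0.22 -7.93] [ 0.04 -0.    0.02] tcp [ 0.5836 -0.0527  0.1466] F [-0.1299 -0.8233 -0.5122] j [ 10.7  21.8 -11.5   0.1 -56.4  -9.5] g 0.003
tip y -0.6369809110583321
-0.2 116 0.5798920357651346 0.5896823500060975 0.05957448640853541
-0.195 169 0.5798209158827673 0.589592335570124 0.060311491220996126
-0.19 169 0.5802310023761535 0.5894964069616403 0.0603999498704471
-0.185 162 0.5800627030020115 0.5894019396187253 0.05979002178648122
-0.18 161 0.5799080825739221 0.5892932781804023 0.059913711075836144
-0.175 163 0.5797417115771544 0.5891973601203192 0.059773528565129394
-0.17 159 0.5795917535311397 0.5890906010492872 0.059784499533302934
-0.165 156 0.5794156218478915 0.5889967723966726 0.05969790558137207
-0.16 193 0.5706491954622626 0.5968944713672176 0.07062210143755857
-0.155 433 0.570538728643238 0.5969174133828103 0.07115761653376056
-0.15 358 0.5733761532589222 0.594976564506981 0.06655528392485521
-0.145 190 0.5734443785456953 0.5948846356743637 0.06594616743352823
```

View pics/w16.png

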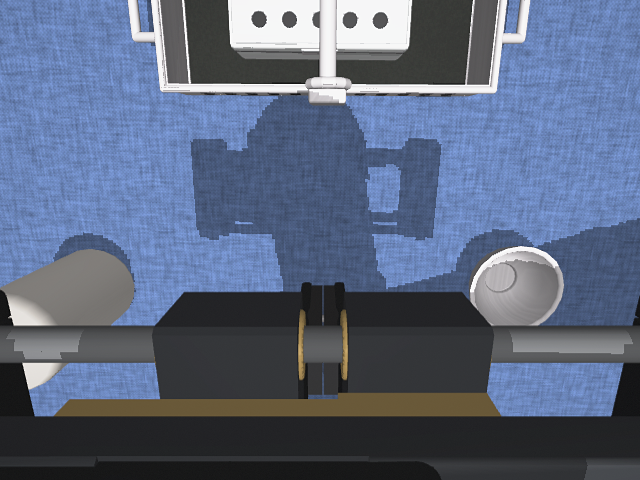

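View pics/t16.png

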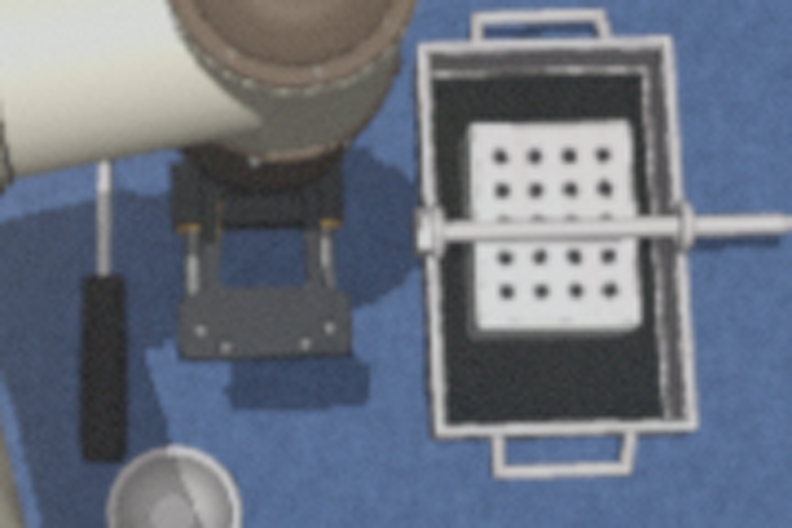

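View pics/s16.png

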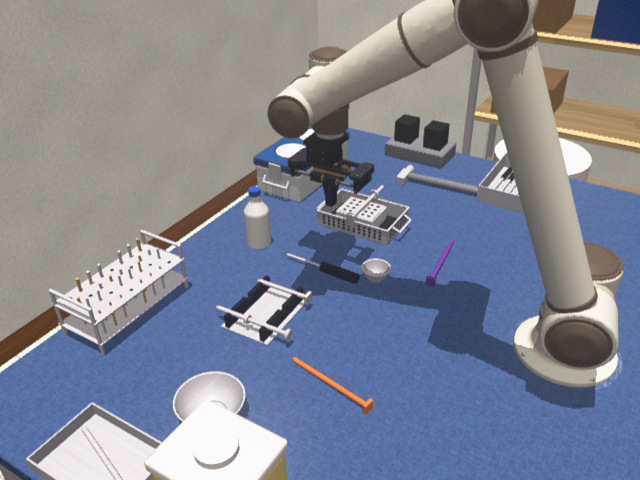

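The head sits against the near eyelet at (430,230) in the top view. The rod runs through both eyelets over the flat caddy, nothing else has moved, and the arm is clear. Handing in.

```bash
python3 -c "
from h import *
print(r.finish_job())"
```

```text
the job is handed in; nothing more can be done
None
```

The caddy now lies flat in the basket with its lid up. The hold-down rod is through both eyelets and pushed home. I handed the job in after about 19 s of the 67 s allowed; the hand-in reports no verdict.

**What I did:**
- I tipped the caddy by pushing near its top along +x with the fingers shut.
- I took the long rod from the middle notch and turned it to line up with the eyelets.
- I threaded it from the basket's +y side, released it, then pushed its head until it stopped against the eyelet at about 10 N.

**Last checks:**
- **Caddy:** its centre was about 5 mm from the rod line when measured after tipping. In the last views it still lay flat and had not shifted.
- **Rod:** the head's inner face is at about y = −0.150, roughly 3 mm outside the eyelet centre, which is fully home.
- **Angle:** the rod is within about 1° of the basket's y axis.
- **Surroundings:** the pictures show the short rod, gauge, driver, bowls, flask and mallet where they were, and the arm is clear of everything.

**Checks that failed or disagreed:**
- The automatic check of the nose position in the top view picked up the wrong object (y ≈ −0.64). I judged the nose from the pictures instead.
- The top and wrist cameras differed by about 0.5° on the rod's direction, which is within tolerance.

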